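Pack away the sorted bones

TASK

Lift the upper dish straight off the nested pair and set it down in the middle of the round cork mat; after that, stand the spool-shaped vertebra upright in that dish. Lay the long bone lengthways in the long cardboard tray and the short bone lengthways in the short tray. Leave the lower dish, the pottery sherd and the pebble where they are.

Things in the scene. Friction and masses are not known exactly. Their poses are not given: they have to be found in the camera images.
- dish_upper_mid (a point): Upper of two equal loose white dishes, nested. This point: on its axis (z up), 14 mm above its underside, 14 below its rim. Each dish: solid foot 53 mm wide, 10 high; above it a round wall 60 mm wide outside, 55 inside; inner floor 13 above the underside; 60 to 120 g. Nested, foot and shoulder sit in the lower rim (1 mm play) and only its upper 18 mm stand free: grip these from outside.
- dish_lower_mid (a point): Centre, half-way up (14 mm above the table), of the lower dish, same shape as the upper one, loose, stands on the table. Stays where it is.
- mat: Flat round cork mat, 90 mm across, 3 mm thick, fixed; origin at the centre of its underside, on the table.
- vertebra_mid (a point): Centre, half-way up, of the vertebra: bone-coloured spool standing on end, z up, 40 mm high, 29 mm wide at both ends, 25 at the waist; 25 to 50 g. Two stubs 7 mm high reach 18 mm out along its x axis, 7 mm below this point: grip across y. In the dish the wall reaches to 5 mm below this point and fingers do not fit inside it: grip near the top.
- bone_long_mid (a point): Centre of the long limb bone, lying on the table: 112 mm long along its x axis, round shaft 17 mm thick, both ends knobbly with two 24 mm balls side by side (42 mm wide along y); centre 12 mm above what it lies on. Loose, 30 to 65 g.
- bone_short_mid (a point): Centre of the short limb bone: same shape and thickness as the long one but 70 mm long along its x axis; centre 12 mm above what it lies on. Loose, 20 to 40 g.
- tray_long: Long shallow open cardboard tray, fixed, inside 140 mm along its x axis by 90 mm along y; floor 3 mm thick, walls 3 mm thick with the top 10 mm above the table. Origin at the centre of the underside, on the table.
- tray_short: Short shallow open cardboard tray, fixed, inside 96 mm along its x axis by 90 mm along y; floor 3 mm thick, walls 3 mm thick with the top 10 mm above the table. Origin at the centre of the underside, on the table.
- sherd_mid (a point): Centre of a terracotta pottery sherd, flat on the table, about 36 x 32 x 7 mm, loose. Leave alone.
- pebble_mid (a point): Centre of a round grey pebble, 34 mm across, 19 mm high, loose. Leave alone.
Not all that is in view belongs to the job. Leave any yellow look-alike of the part that bears bone_short_mid alone.

How it is judged:
By the outcome, as a careful person would: the job done as asked, in the order asked, and still so for the second after the job is handed in, with the robot touching nothing.
It also fails if it takes over 128 s, if anything falls off the work surface, if the arm or the gripper's body presses on something with over 40 N, if the wrist force passes 120 N, or if a joint passes its speed limit or range.

ROBOT

A 6-joint arm with a two-finger parallel gripper is mounted at the origin on the work surface. World frame = base frame: x ahead of the robot, y to its left, z up, the work surface at z = 0. Lengths are in mm, angles in rad, forces in N, time in s.
With the tool pointing down it reaches from about 375 to 925 mm from the base axis. Payload 5.7 kg.
Tool frame: the origin (TCP) lies at the very end of the fingers, on their centre line; the grasp point (between the pads) lies 19 mm behind it; z points along the fingers, y is the direction in which the jaws open and shut (so a half turn about z gives the same grasp; the last joint's range is limited). The gripper opens to 88 mm and grips with 3 to 60 N. Pads are 20 mm wide; open, the fingers measure 115 mm over their backs; the gripper's body (75 mm by 178 mm) begins 61 mm behind the grasp point.
Start: joints at [-0.115, 0.359, 1.51, -0, 1.272, -0.115], TCP at [599.968, -0.004, 222.623] pointing down, gripper open.
Joint ranges: [-2.97, 2.97], [-1.01, 2.36], [0.21, 2.38], [-0.96, 4.11], [0.2, 2.71], [-2.98, 2.98]. Speed limits (rad/s): [2.39, 2.39, 3.14, 3.14, 3.14, 3.14].

INTERFACE

Orientations are given as a unit quaternion [x, y, z, w].
In Python, from plant import monitor, optics, workorder gives the robot as it stands. The module is installed in compiled form; this text tells all that it offers.
- The arm moves only by the shell command python3 -m creep 'ROWS' [OPENING] [FORCE]. ROWS is JSON, a list of rows, each an object of numbers: "dx", "dy", "dz": the shift along the tool's x, y, z in m; "turn": the turn about the tool's z in rad. In form: [{"dx": .., "dy": .., "dz": .., "turn": ..}, ...]. A call has 1 to 12 rows; each row shifts and turns the commanded pose from where the row before left it, along the tool's axes as they then stand; what a row does not reach is not made up. A row lasts 1/10 s, in which the tool goes at most 50 mm and 8.59 degrees, less where a joint would pass 70% of its speed; a pose out of reach is approached as far as the arm can. A call with a gripper value outside its range is refused whole. OPENING is the finger opening in m, from 0 to 0.0878, set as the call begins (- or left out, the last holds). The fingers move at their own pace and stop on an object; FORCE is the grip in N (left out, the last holds). Time passes only in rows, so rows that do not move let the fingers close. It gives the time, the measured TCP pose, the force and the opening at its end, in the units of the state.
- monitor.get_state(): the state, without advancing time (a new reading comes with each control period).
- optics.camera(name): name is "scene" or "side" or "wrist"; returns (picture, depth): 420x560x3 uint8, red, green, blue; 420x560 float32, mm along the optical axis (not along the pixel's ray), 0 where there is no reading.
- optics.camera_model(name): a dict with "fx", "fy", "cx", "cy" (pixels), "rvec" (rotation vector, rad) and "tvec" (3), from world to camera coordinates, as OpenCV has them; the wrist camera has in their place "hand_eye" (4x4, takes a point from camera to tool coordinates, whose origin is the TCP and whose axes are the flange's). Camera axes: x right, y down, z forward; pixel columns grow to the right and rows downward; lengths in mm; the calibration is good to about 2 mm. A picture is of the moment at which its call begins: read the wrist's pose just before it. camera_model takes no time and is no camera call.
- workorder.sign_off(): hands the job in, once; it reports no verdict.
The state is a dict: "t": time; "joint_positions": joint angles; "joint_vel": joint speeds; "effort": joint torques, N m; "tool_pos": TCP position; "eef_rot": TCP orientation; "contact_force": force on the tool from outside, world axes, zero at the start; "ft_torque": the same for the moment, N m; "opening": finger opening in mm.
Only numpy, scipy, OpenCV 4.12 (cv2) and the standard library are available. Lean on these libraries where they do the work, as an engineer would, in place of code of your own. Each camera call takes 0.05 s, during which the arm holds its last target.

## Working session

There is one attempt and no reset: what is moved stays moved. The work goes in short steps, Python scripts to look and compute and a shell command to move; the robot and the scene stay as the last step left them, time stands still between calls to the robot, and variables do not carry over. Pictures are saved under pics/ and viewed, and the job is handed in when it is done.

```bash
mkdir -p pics
cat > h.py <<'E'
import numpy as np, cv2
from scipy.spatial.transform import Rotation as R
from plant import monitor, optics, workorder
def cam(n):
    s=monitor.get_state(); p,d=optics.camera(n); m=optics.camera_model(n)
    K=np.array([[m['fx'],0,m['cx']],[0,m['fy'],m['cy']],[0,0,1.]])
    if 'rvec' in m:
        r=R.from_rotvec(np.ravel(m['rvec'])).as_matrix(); t=np.ravel(m['tvec'])
        Rw=r.T; o=-r.T@t
    else:
        H=np.array(m['hand_eye']); T=R.from_quat(s['eef_rot']).as_matrix()
        Rw=T@H[:3,:3]; o=T@H[:3,3]+np.array(s['tool_pos'])
    return p,d,K,Rw,o
def plane(uv,z,K,Rw,o):
    uv=np.atleast_2d(uv).astype(float)
    d=np.c_[(uv[:,0]-K[0,2])/K[0,0],(uv[:,1]-K[1,2])/K[1,1],np.ones(len(uv))]@Rw.T
    return o+d*((z-o[2])/d[:,2])[:,None]
def cloud(d,K,Rw,o):
    v,u=np.indices(d.shape)
    c=np.stack([(u-K[0,2])/K[0,0]*d,(v-K[1,2])/K[1,1]*d,d],-1)
    w=c@Rw.T+o; w[d==0]=np.nan
    return w
def save(p,n): cv2.imwrite('pics/'+n+'.png',p[:,:,::-1])
E
python3 - <<'E'
from h import *
s=monitor.get_state();print(s)
for n in ['scene','side','wrist']:
    c=cam(n);save(c[0],n+'0');print(n,c[4],c[2][0],c[3][:,2]); np.savez('c_'+n,p=c[0],d=c[1],K=c[2],R=c[3],o=c[4])
E
```

```text
{'t': 0.0, 'joint_positions': array([-1.15116775e-01,  3.59504958e-01,  1.51142641e+00, -7.04916192e-06,
        1.27250259e+00, -1.15091178e-01]), 'joint_vel': array([ 0.00022308,  0.00026121, -0.00025351, -0.00091614, -0.00024558,
       -0.00043197]), 'effort': array([-2.01257943e-03, -5.15376234e+01, -2.70722097e+01,  6.73234044e-02,
        3.48843460e-02, -1.61260368e-04]), 'tool_pos': array([5.99307661e+02, 5.97350707e-02, 2.21811919e+02]), 'eef_rot': array([ 7.07114797e-01,  7.07098166e-01, -5.74565821e-04, -7.19369399e-04]), 'contact_force': array([-0.29635422,  0.22271376,  0.58014746]), 'ft_torque': array([0.01553205, 0.00102578, 0.02505006]), 'opening': 87.68560160831973}
scene [1272.68509545  143.46645712  919.47850697] [465.4612582   0.        287.8021445] [-0.66520062 -0.14473448 -0.7325026 ]
side [ 368.83213186 -650.8266943   706.74859486] [396.62685826   0.         280.05305999] [ 0.10764286  0.69334846 -0.71251732]
wrist [600.26839046  79.74393467 383.90800216] [339.16108536   0.         279.70839864] [-0.00176252 -0.28706984 -0.95790803]
```

View pics/scene0.png

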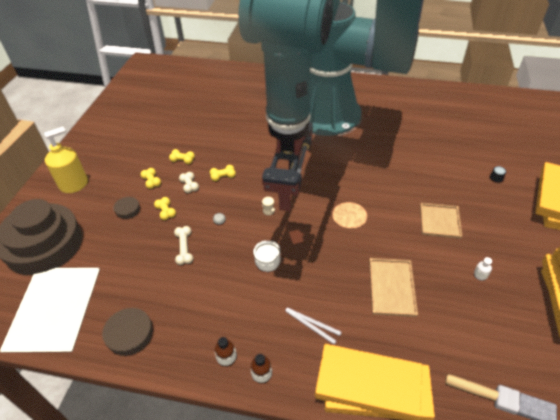

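View pics/side0.png

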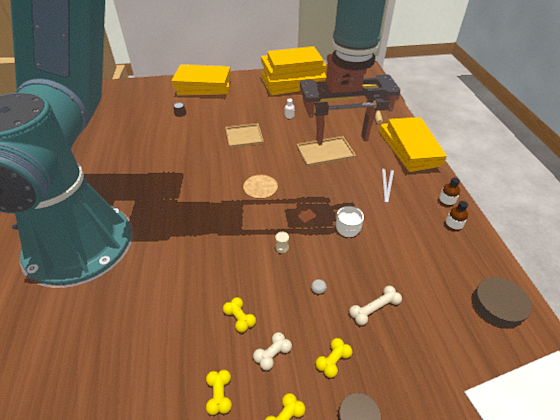

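View pics/wrist0.png

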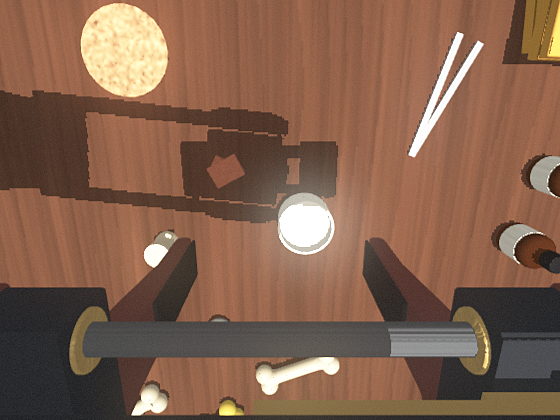

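Shows (scene view): nested dishes (267,255), vertebra (268,205), mat (350,214), short tray (441,219), long tray (393,285), long bone (183,244), pebble (219,218), sherd in the arm's shadow (wrist view 225,170).
Candidates for the short bone: white (189,182); yellow look-alikes (181,156), (222,173), (150,177), (164,208). I choose the white one. For the dish: the white nested pair (267,255), as against the dark lids (127,207) and (127,330).

```bash
cat > m.py <<'E'
from h import *
for n in ['scene','side']:
    c=np.load(f'c_{n}.npz'); p,d=c['p'],c['d']; a=(c['K'],c['R'],c['o'])
    W=cloud(d,*a); hsv=cv2.cvtColor(p,cv2.COLOR_RGB2HSV)
    ok=(W[...,0]>330)&(W[...,0]<950)&(abs(W[...,1])<450)
    for nm,m in [('pale',(hsv[...,1]<110)&(hsv[...,2]>110)),('cork',(hsv[...,0]>8)&(hsv[...,0]<24)&(hsv[...,1]>70)&(hsv[...,1]<190)&(hsv[...,2]>130)&(W[...,2]<20))]:
        k,l,st,ce=cv2.connectedComponentsWithStats((m&ok).astype(np.uint8))
        for i in range(1,k):
            if st[i,4]<60: continue
            q=W[l==i]; q=q[~np.isnan(q[:,0])]
            r=cv2.minAreaRect(q[:,:2].astype(np.float32))
            print(n,nm,ce[i].round(),st[i,4],'med',np.median(q,0).round(1),'zmax',np.percentile(q[:,2],98).round(1),'rect',np.round(r[0],1),np.round(r[1],1),round(r[2],1))
def crop(n,x,y,w,h,f):
    p=np.load(f'c_{n}.npz')['p'][y:y+h,x:x+w]; return cv2.resize(p,None,fx=f,fy=f,interpolation=cv2.INTER_CUBIC)
save(crop('scene',120,140,180,135,4),'crop_scene')
save(crop('side',200,170,210,210,3)[:600],'crop_side')
E
python3 m.py
```

```text
scene pale [242.   7.] 113 med [632.9 -57.9 627.9] zmax 633.4 rect [634.6 -55.5] [15.7 14.5] 84.7
scene pale [289.   6.] 771 med [632.8  13.9 631.6] zmax 640.4 rect [631.3   8.2] [97.2 20.2] 81.9
scene pale [286. 126.] 279 med [632.4   5.5 421.6] zmax 427.6 rect [625.2   5.2] [33.5 76.3] 10.8
scene pale [188. 182.] 306 med [ 407.  -327.8   16. ] zmax 23.6 rect [ 398.  -334.5] [97.1 45.4] 34.8
scene pale [268. 205.] 223 med [469.7 -85.2  18.8] zmax 40.8 rect [442.3 -91.9] [77.9 35.7] 18.6
scene pale [351. 216.] 377 med [443.8 132.3   1.2] zmax 4.6 rect [439.  129.5] [72.5 78.8] 51.0
scene pale [219. 218.] 134 med [ 523.2 -204.9   12.9] zmax 19.2 rect [ 516.1 -207.4] [51.4 35. ] 30.9
scene pale [428. 224.] 76 med [430.9 330.7   1.1] zmax 3.8 rect [427.5 331.3] [56.6 22.4] 1.6
scene pale [183. 245.] 520 med [ 627.  -265.1   17. ] zmax 23.1 rect [ 615.9 -271.8] [134.8  45.8] 22.6
scene pale [266. 255.] 744 med [629.2 -51.3  29.4] zmax 45.7 rect [609.3 -59.6] [103.1  70.2] 8.8
scene pale [480. 269.] 192 med [578.4 442.6  29.7] zmax 59.6 rect [561.  441.7] [55.3 15.4] 1.4
scene pale [382. 
[... 2363 characters left out ...]
52 med [ 616.9 -268.7   19.8] zmax 25.2 rect [ 625.5 -261.6] [124.3  48.9] 22.1
side pale [272. 351.] 689 med [ 403.7 -332.5   20.7] zmax 25.2 rect [ 406.3 -325.6] [76.4 49.1] 35.7
side pale [525. 374.] 1490 med [ 848.8 -436.4    4.2] zmax 6.8 rect [ 829.8 -440.8] [215.7  40.7] 10.2
side pale [356. 401.] 410 med [ 529.3 -441.3   22.4] zmax 24.9 rect [ 529.6 -434.7] [60.  30.5] 0.0
side cork [360. 275.] 61527 med [ 6.200e+02 -2.018e+02  5.000e-01] zmax 4.0 rect [640.  -0.] [619.9 900. ] 0.0
side cork [265. 216.] 1130 med [435.9  18.5   0.5] zmax 2.9 rect [447.4  17.7] [ 88.9 135.3] 83.9
side cork [307. 215.] 116 med [5.348e+02 4.000e-01 7.300e+00] zmax 10.0 rect [535.    2.4] [34.9 31.3] 29.2
```

View pics/crop_scene.png

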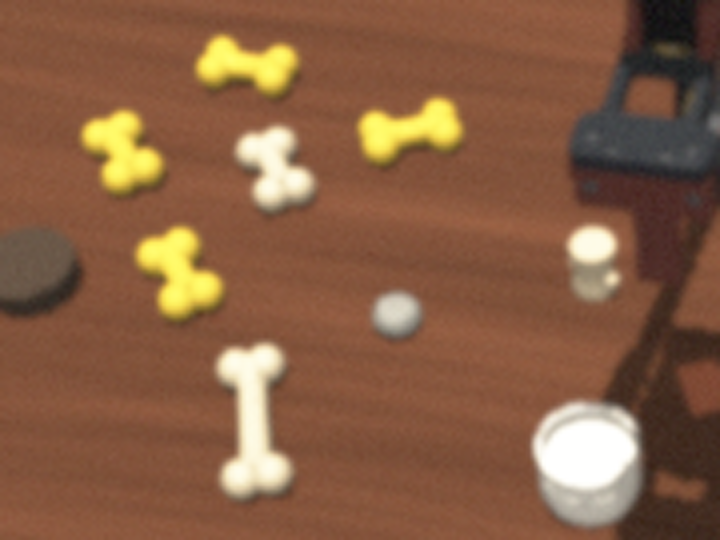

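View pics/crop_side.png

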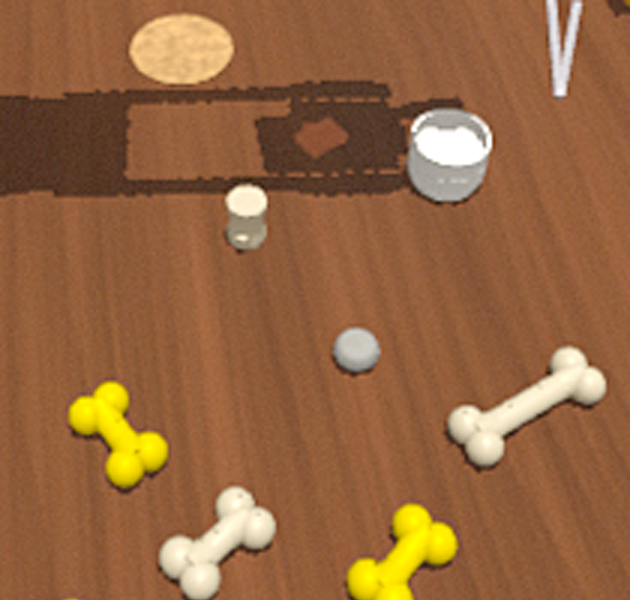

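The close crops confirm it: the white short bone at scene crop (275,168), with yellow ones around it, and the white two-part dish stack at (588,462). Now fitting dish and mat precisely.

```bash
cat > m2.py <<'E'
from h import *
for n in ['wrist','scene','side']:
    c=np.load(f'c_{n}.npz'); p,d=c['p'],c['d']; a=(c['K'],c['R'],c['o'])
    W=cloud(d,*a)
    # dish rim: high depth points near
    m=(W[...,2]>36)&(W[...,2]<52)&(np.hypot(W[...,0]-632,W[...,1]+45)<55)
    q=W[m]; 
    cn=cv2.findContours(m.astype(np.uint8),cv2.RETR_EXTERNAL,cv2.CHAIN_APPROX_NONE)[0]
    k=max(cn,key=cv2.contourArea)[:,0]
    hull=cv2.convexHull(k)[:,0]
    pr=plane(hull,46,*a)[:,:2]
    print(n,'dish depth>36 bbox mid',((q.min(0)+q.max(0))/2).round(1),'hull@46',[np.round(v,1) for v in cv2.minEnclosingCircle(pr.astype(np.float32))])
    hsv=cv2.cvtColor(p,cv2.COLOR_RGB2HSV)
    g=(np.hypot(W[...,0]-440,W[...,1]-130)<75)&(p[...,0]>150)&(p[...,1]>105)
    cn=cv2.findContours(g.astype(np.uint8),cv2.RETR_EXTERNAL,cv2.CHAIN_APPROX_NONE)[0]
    k=max(cn,key=cv2.contourArea)[:,0]; e=plane(k,3,*a)[:,:2].astype(np.float32)
    print('  mat',k.min(0),k.max(0),np.round(cv2.fitEllipse(e)[0],1),np.round(cv2.fitEllipse(e)[1],1),(e.min(0)+e.max(0))/2)
    for nm,x,y in [('vert',460,-88)]:
        m=(W[...,2]>33)&(W[...,2]<48)&(np.hypot(W[...,0]-x,W[...,1]-y)<40)
        q=W[m]; print('  vert',q.shape,np.median(q,0).round(1))
        m=(hsv[...,1]<140)&(p[...,0]>130)&(W[...,2]>5)&(np.hypot(W[...,0]-x,W[...,1]-y)<40)
        cn=cv2.findContours(m.astype(np.uint8),cv2.RETR_EXTERNAL,cv2.CHAIN_APPROX_NONE)[0]
        if cn: print(max(map(cv2.contourArea,cn)))
E
python3 m2.py; python3 -c "
from h import *
p=np.load('c_wrist.npz')['p']
save(cv2.resize(p[140:280,120:350],None,fx=3.4,fy=3.4,interpolation=2),'crop_w')"
```

```text
wrist dish depth>36 bbox mid [627.1 -50.2  41.9] hull@46 [array([626.4, -48.8]), np.float64(31.1)]
  mat [80  0] [180 106] [447.3 127.1] [107.7 110.8] [444.78937 124.42334]
  vert (416, 3) [460.5 -81.8  39.8]
571.0
scene dish depth>36 bbox mid [628.5 -51.3  43.3] hull@46 [array([632.4, -51.5]), np.float64(32.6)]
  mat [332 201] [367 228] [439.8 128. ] [93.4 95.4] [439.3045 128.0395]
  vert (82, 3) [465.9 -87.   37.7]
140.5
side dish depth>36 bbox mid [626.1 -52.5  42.3] hull@46 [array([624.1, -56. ]), np.float64(34.5)]
  mat [243 174] [277 197] [436.2 129.2] [90.1 92. ] [436.21793 129.5432 ]
  vert (129, 3) [460.7 -89.7  40.1]
198.5
```

View pics/crop_w.png

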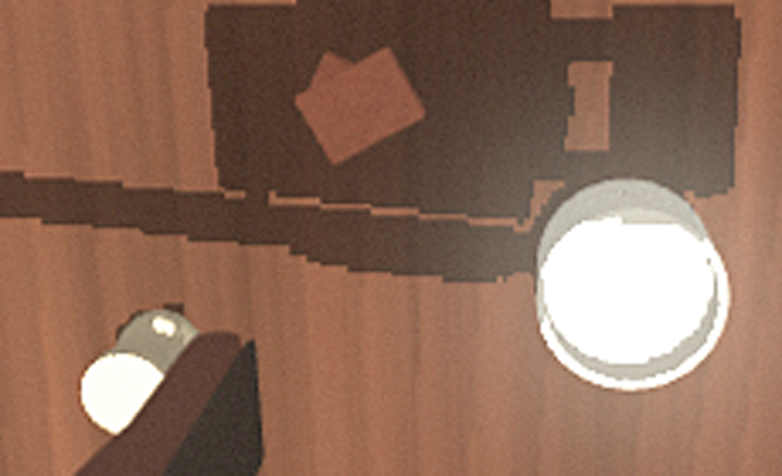

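The crop shows the stack at right (dish rim ~ (632,285)), the vertebra's stub pointing away at (165,325) and the sherd at (358,105). I move above the dish and re-measure.

```bash
python3 -m creep '[{"dx":-0.025,"dy":0.0135,"dz":0.02},{"dx":-0.025,"dy":0.0135,"dz":0.02},{"dz":0.02},{"dz":0.02},{},{},{}]' 0.0878 20
cat > m3.py <<'E'
from h import *
import sys
c=cam('wrist');save(c[0],sys.argv[1]);p,d=c[:2];a=c[2:]
x,y,z=map(float,sys.argv[2:5])
W=cloud(d,*a); s=monitor.get_state(); print(s['tool_pos'].round(1),s['t'])
m=(abs(W[...,2]-z)<8)&(np.hypot(W[...,0]-x,W[...,1]-y)<45)
k=np.vstack([q[:,0] for q in cv2.findContours(m.astype(np.uint8),cv2.RETR_EXTERNAL,cv2.CHAIN_APPROX_NONE)[0] if len(q)>15])
h=cv2.convexHull(k)[:,0]; print(k.min(0),k.max(0))
pr=plane(h,z,*a)[:,:2].astype(np.float32)
print(cv2.minEnclosingCircle(pr),cv2.fitEllipse(pr),np.median(W[m][:,2]))
E
python3 m3.py w1 627 -50 46
```

```text
[5.996e+02 1.000e-01 2.221e+02] 0.2
[277 199] [333 253]
((626.3187255859375, -48.952369689941406), 30.993379592895508) ((626.5692749023438, -49.03868103027344), (59.528053283691406, 61.957000732421875), 10.952737808227539) 45.156971621084665$[0]: bad value
```

View pics/w1.png

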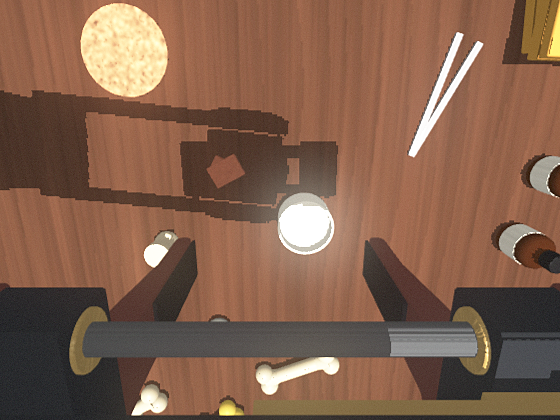

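The command was refused (the arm hasn't moved); rows need all four fields.

```bash
python3 -m creep '[{"dx":-0.025,"dy":0.0135,"dz":0.02,"turn":0},{"dx":-0.025,"dy":0.0135,"dz":0.02,"turn":0},{"dx":0,"dy":0,"dz":0.02,"turn":0},{"dx":0,"dy":0,"dz":0.02,"turn":0},{"dx":0,"dy":0,"dz":0,"turn":0},{"dx":0,"dy":0,"dz":0,"turn":0}]' 0.0878 20
python3 m3.py w2 627 -50 46
```

```text
t: 0.8
tool_pos: [626.7, -49.9, 142.5]
eef_rot: [0.707, 0.707, -0.0, -0.0]
contact_force: [0.6, 0.4, 1.3]
opening: 87.7
[627.4 -50.  143.3] 0.85
[242 167] [316 239]
((626.6004028320312, -49.565147399902344), 30.580961227416992) ((626.8258056640625, -49.63750076293945), (59.42860794067383, 61.03729248046875), 0.19340839982032776) 45.314604245770965
```

View pics/w2.png

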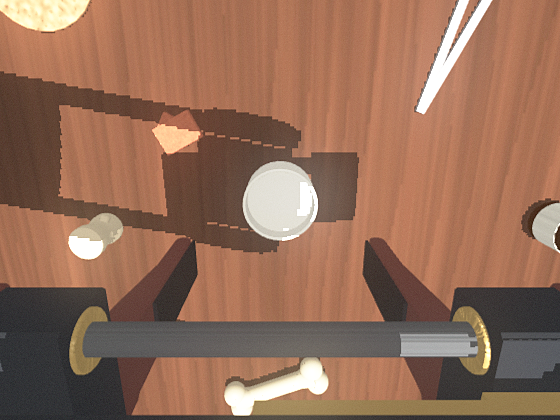

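Dish rim at (280,202), centred between the fingers; position (626.8,-49.6). Descend to TCP z≈31, close.

```bash
python3 -m creep '[{"dx":0,"dy":0,"dz":0.025,"turn":0},{"dx":0,"dy":0,"dz":0.025,"turn":0},{"dx":0,"dy":0,"dz":0.025,"turn":0},{"dx":0,"dy":0,"dz":0.02,"turn":0},{"dx":0,"dy":0,"dz":0.01,"turn":0},{"dx":0,"dy":0,"dz":0.007,"turn":0},{"dx":0,"dy":0,"dz":0,"turn":0},{"dx":0,"dy":0,"dz":0,"turn":0}]'
python3 -m creep '[{"dx":0,"dy":0,"dz":0,"turn":0},{"dx":0,"dy":0,"dz":0,"turn":0},{"dx":0,"dy":0,"dz":0,"turn":0},{"dx":0,"dy":0,"dz":0,"turn":0},{"dx":0,"dy":0,"dz":0,"turn":0},{"dx":0,"dy":0,"dz":0,"turn":0},{"dx":0,"dy":0,"dz":0,"turn":0},{"dx":0,"dy":0,"dz":0,"turn":0}]' 0.05 15
```

```text
t: 1.65
tool_pos: [627.8, -50.1, 31.7]
eef_rot: [0.707, 0.707, 0.0, 0.001]
contact_force: [0.3, -0.0, -0.0]
opening: 87.7
t: 2.45
tool_pos: [627.1, -50.0, 30.9]
eef_rot: [0.707, 0.707, 0.0, 0.0]
contact_force: [-2.5, -0.1, 4.3]
opening: 60.5
```

Gripped at 60.5 mm. Lift straight, slowly at first.

```bash
python3 -m creep '[{"dx":0,"dy":0,"dz":0,"turn":0},{"dx":0,"dy":0,"dz":-0.003,"turn":0},{"dx":0,"dy":0,"dz":-0.005,"turn":0},{"dx":0,"dy":0,"dz":-0.005,"turn":0},{"dx":0,"dy":0,"dz":-0.005,"turn":0},{"dx":0,"dy":0,"dz":-0.01,"turn":0},{"dx":0,"dy":0,"dz":-0.015,"turn":0},{"dx":0,"dy":0,"dz":-0.02,"turn":0},{"dx":0,"dy":0,"dz":-0.02,"turn":0},{"dx":0,"dy":0,"dz":-0.02,"turn":0},{"dx":0,"dy":0,"dz":0,"turn":0},{"dx":0,"dy":0,"dz":0,"turn":0}]'
python3 - <<'E'
from h import *
c=cam('side');save(c[0],'side1'); np.savez('c_side1',p=c[0],d=c[1],K=c[2],R=c[3],o=c[4])
p=cv2.resize(c[0][100:280,220:460],None,fx=3,fy=3);save(p,'side1c')
# mat by ray, side + scene
for n in ['scene','side']:
    q=cam(n) if n=='scene' else c
    pp=q[0];a=q[2:];lab=cv2.cvtColor(pp,cv2.COLOR_RGB2LAB).astype(int)
    W=cloud(q[1],*a)
    g=(np.hypot(W[...,0]-440,W[...,1]-130)<62)&(pp[...,0]>165)&(pp[...,1]>115)
    k=max(cv2.findContours(g.astype(np.uint8),cv2.RETR_EXTERNAL,cv2.CHAIN_APPROX_NONE)[0],key=len)[:,0]
    e=plane(k,3,*a)[:,:2].astype(np.float32);print(n,k.min(0),k.max(0),cv2.fitEllipse(e),cv2.minEnclosingCircle(e))
E
```

```text
t: 3.65
tool_pos: [627.3, -50.1, 134.4]
eef_rot: [0.707, 0.707, 0.0, 0.001]
contact_force: [0.4, 0.3, -1.5]
opening: 60.7
scene [332 202] [367 228] ((440.0251770019531, 127.84882354736328), (92.33590698242188, 93.16118621826172), 63.30907440185547) ((439.884033203125, 127.40469360351562), 48.05405807495117)
side [243 174] [277 197] ((436.2740478515625, 128.78143310546875), (89.84809112548828, 90.68243408203125), 25.419414520263672) ((437.0951843261719, 129.30616760253906), 47.253963470458984)
```

View pics/side1c.png

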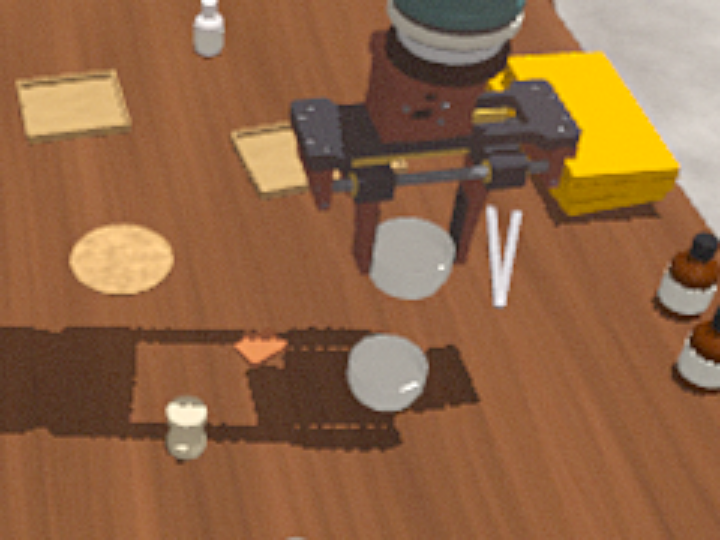

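Side crop: upper dish held at (412,258), lower dish still at (388,372). Move toward the mat, stopping short to measure it with the wrist camera.

```bash
python3 -m creep '[{"dx":0.01,"dy":-0.02,"dz":0,"turn":0},{"dx":0.015,"dy":-0.025,"dz":0,"turn":0},{"dx":0.015,"dy":-0.025,"dz":0,"turn":0},{"dx":0.015,"dy":-0.025,"dz":0,"turn":0},{"dx":0.015,"dy":-0.025,"dz":0,"turn":0},{"dx":0.015,"dy":-0.025,"dz":0,"turn":0},{"dx":0.015,"dy":-0.025,"dz":0,"turn":0},{"dx":0.01,"dy":-0.019,"dz":0,"turn":0},{"dx":0,"dy":0,"dz":0,"turn":0},{"dx":0,"dy":0,"dz":0,"turn":0}]'
cat > m4.py <<'E'
from h import *
import sys
c=cam('wrist');save(c[0],sys.argv[1]);a=c[2:];pp=c[0];W=cloud(c[1],*a)
s=monitor.get_state();print(s['tool_pos'],s['opening'])
G=plane(np.stack(np.meshgrid(range(560),range(420)),-1).reshape(-1,2),3,*a).reshape(420,560,3)
g=(np.hypot(G[...,0]-438,G[...,1]-129)<57)&(pp[...,0]>150)&(pp[...,1]>105)&(W[...,2]<12)
k=max(cv2.findContours(g.astype(np.uint8),cv2.RETR_EXTERNAL,cv2.CHAIN_APPROX_NONE)[0],key=len)[:,0]
e=plane(k,3,*a)[:,:2].astype(np.float32);print(k.min(0),k.max(0),cv2.fitEllipse(e),cv2.minEnclosingCircle(e))
E
python3 m4.py w3
```

```text
t: 4.75
tool_pos: [438.0, 60.0, 133.3]
eef_rot: [0.707, 0.707, -0.0, -0.0]
contact_force: [1.0, -0.7, -0.4]
opening: 60.3
[438.97314756  59.73591966 133.48840538] 60.48363819145659
[211  39] [347 167] ((440.6484680175781, 135.2492218017578), (98.96965026855469, 111.04397583007812), 66.05757904052734) ((438.03424072265625, 129.13516235351562), 56.976497650146484)
```

View pics/w3.png

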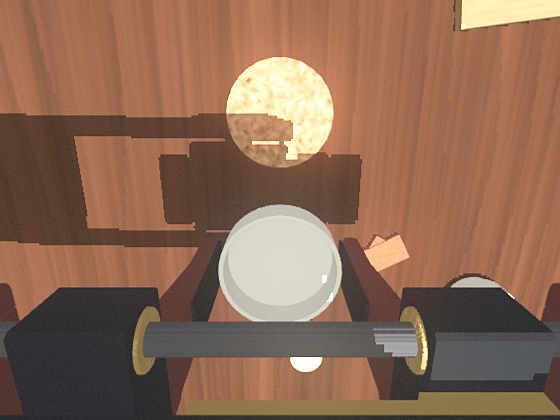

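Mat spans x 226–334, y 57–168 in this view (partly shaded); dish level in the grip at (280,265).

Run:
```python
from h import *
c=cam('wrist');a=c[2:]
e=plane([[226,112],[334,112],[280,57],[280,168]],3,*a)[:,:2];print(e.round(1),[e[:2].mean(0),e[2:].mean(0)])
```

```text
[[394.7 129.9]
 [484.8 130. ]
 [439.7 172.4]
 [439.8  82.6]] [array([439.77468081, 129.92398454]), array([439.77593728, 127.47679148])]
```

```bash
python3 -m creep '[{"dx":0.02,"dy":0.001,"dz":0,"turn":0},{"dx":0.024,"dy":0,"dz":0.01,"turn":0},{"dx":0.024,"dy":0,"dz":0.015,"turn":0},{"dx":0,"dy":0,"dz":0.025,"turn":0},{"dx":0,"dy":0,"dz":0.025,"turn":0},{"dx":0,"dy":0,"dz":0.02,"turn":0},{"dx":0,"dy":0,"dz":0.01,"turn":0},{"dx":0,"dy":0,"dz":0.007,"turn":0},{"dx":0,"dy":0,"dz":0,"turn":0},{"dx":0,"dy":0,"dz":0,"turn":0}]'
python3 - <<'E'
from h import *
import time
z=[]
for n in ['side']:
    c=cam(n);save(cv2.resize(c[0][120:240,180:340],None,fx=4,fy=4),'side2')
    s=monitor.get_state();print(s['tool_pos'],s['contact_force'])
E
```

```text
t: 5.85
tool_pos: [439.7, 127.9, 22.1]
eef_rot: [0.707, 0.707, 0.0, 0.0]
contact_force: [0.6, 0.3, -1.2]
opening: 60.9
[439.80938864 127.98053413  22.30031821] [-0.507037   -0.27625666 -0.80667454]
```

View pics/side2.png

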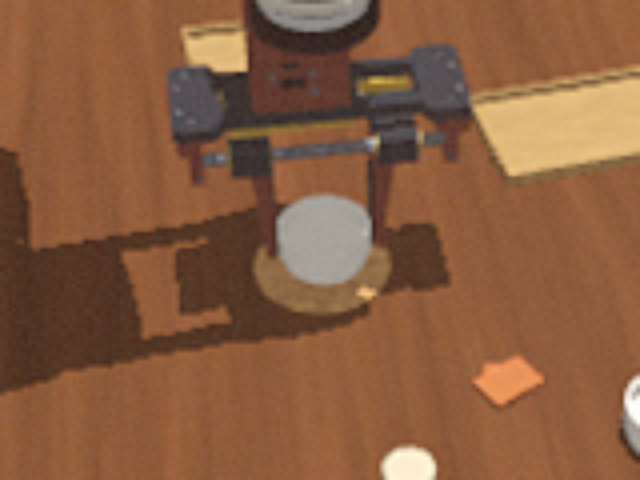

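Dish just above the mat at (325,240), nearly central. Lower the last ~6 mm, watching force.

```bash
python3 -m creep '[{"dx":0,"dy":0,"dz":0.003,"turn":0},{"dx":0,"dy":0,"dz":0.002,"turn":0},{"dx":0,"dy":0,"dz":0,"turn":0},{"dx":0,"dy":0,"dz":0,"turn":0}]'; python3 -m creep '[{"dx":0,"dy":0,"dz":0.001,"turn":0},{"dx":0,"dy":0,"dz":0,"turn":0},{"dx":0,"dy":0,"dz":0,"turn":0}]'
```

```text
t: 6.3
tool_pos: [438.9, 128.0, 16.7]
eef_rot: [0.707, 0.707, -0.0, -0.0]
contact_force: [0.3, 0.8, -0.8]
opening: 60.7
t: 6.6
tool_pos: [439.1, 128.0, 15.9]
eef_rot: [0.707, 0.707, 0.0, 0.0]
contact_force: [-0.4, -0.4, 4.5]
opening: 60.7
```

Contact (force rises to +4.5 N). Release, retreat up, then toward the vertebra for a look.

```bash
python3 -m creep '[{"dx":0,"dy":0,"dz":0,"turn":0},{"dx":0,"dy":0,"dz":0,"turn":0},{"dx":0,"dy":0,"dz":0,"turn":0},{"dx":0,"dy":0,"dz":0,"turn":0},{"dx":0,"dy":0,"dz":-0.01,"turn":0},{"dx":0,"dy":0,"dz":-0.025,"turn":0},{"dx":0,"dy":0,"dz":-0.025,"turn":0},{"dx":0,"dy":0,"dz":-0.03,"turn":0},{"dx":0,"dy":0,"dz":-0.03,"turn":0},{"dx":0,"dy":0,"dz":-0.02,"turn":0},{"dx":0,"dy":0,"dz":0,"turn":0},{"dx":0,"dy":0,"dz":0,"turn":0}]' 0.0878
python3 m3.py w4 440 128 31
```

```text
t: 7.8
tool_pos: [439.0, 128.0, 156.0]
eef_rot: [0.707, 0.707, 0.0, 0.0]
contact_force: [0.7, -0.2, 0.1]
opening: 88.0
[438.3 127.9 155.2] 7.85
[246 160] [313 227]
((439.49273681640625, 128.4005126953125), 30.47116470336914) ((439.3934631347656, 128.3563995361328), (59.38787841796875, 60.86479568481445), 177.67344665527344) 30.310108441890918
```

View pics/w4.png

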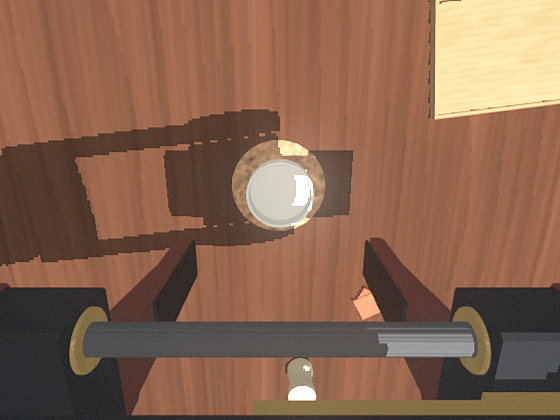

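Dish at (280,193) on the mat (232–326 × 139–231): well centred, at (439.4,128.4). On to the vertebra.

```bash
python3 -m creep '[{"dx":-0.02,"dy":0.002,"dz":0,"turn":0},{"dx":-0.03,"dy":0.003,"dz":0,"turn":0},{"dx":-0.03,"dy":0.003,"dz":0,"turn":0},{"dx":-0.03,"dy":0.003,"dz":0,"turn":0},{"dx":-0.03,"dy":0.003,"dz":0,"turn":0},{"dx":-0.03,"dy":0.003,"dz":0,"turn":0},{"dx":-0.03,"dy":0.003,"dz":0,"turn":0},{"dx":-0.013,"dy":0.002,"dz":0.015,"turn":0},{"dx":0,"dy":0,"dz":0.02,"turn":0},{"dx":0,"dy":0,"dz":0,"turn":0},{"dx":0,"dy":0,"dz":0,"turn":0}]'
python3 m3.py w5 461 -86 40
python3 -c "
from h import *
p=cv2.imread('pics/w5.png')[100:320,180:420]; cv2.imwrite('pics/w5c.png',cv2.resize(p,None,fx=2.7,fy=2.7,interpolation=2))"
```

```text
t: 8.95
tool_pos: [459.7, -84.5, 119.6]
eef_rot: [0.707, 0.707, -0.001, -0.002]
contact_force: [0.6, 0.0, -0.1]
opening: 87.6
[460.4 -84.6 120.3] 9.0
[264 192] [301 230]
((462.0345153808594, -84.72238159179688), 15.240328788757324) ((462.1995849609375, -84.86821746826172), (28.818025588989258, 30.415264129638672), 179.94325256347656) 39.7768075412865
```

View pics/w5c.png

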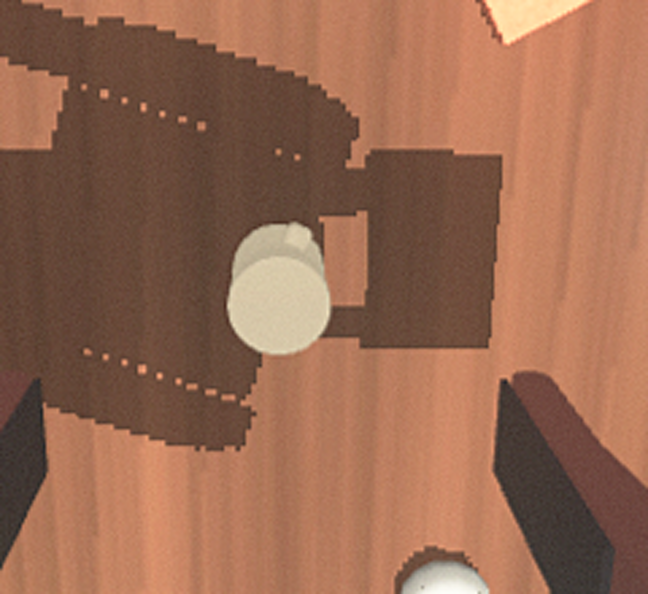

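Vertebra top at crop (279,305), stub end at crop (298,237).

Run:
```python
from h import *
c=cam('wrist');q=plane([[290.4,187.0]],16,*c[2:])[0];v=q-[462.1,-84.8,16];print(q,v,np.degrees(np.arctan2(v[1],v[0])),np.hypot(v[0],v[1]))
```

```text
[469.42219076 -72.1333373   16.        ] [ 7.32219076 12.6666627   0.        ] 59.969172843243996 14.630749172897621
```

```bash
python3 -m creep '[{"dx":0,"dy":0.002,"dz":0,"turn":0},{"dx":0,"dy":0,"dz":0.01,"turn":0.13},{"dx":0,"dy":0,"dz":0.01,"turn":0.13},{"dx":0,"dy":0,"dz":0.01,"turn":0.13},{"dx":0,"dy":0,"dz":0.01,"turn":0.13},{"dx":0,"dy":0,"dz":0.02,"turn":0},{"dx":0,"dy":0,"dz":0.02,"turn":0},{"dx":0,"dy":0,"dz":0.012,"turn":0},{"dx":0,"dy":0,"dz":0.007,"turn":0},{"dx":0,"dy":0,"dz":0,"turn":0},{"dx":0,"dy":0,"dz":0,"turn":0}]'
python3 -m creep '[{"dx":0,"dy":0,"dz":0,"turn":0},{"dx":0,"dy":0,"dz":0,"turn":0},{"dx":0,"dy":0,"dz":0,"turn":0},{"dx":0,"dy":0,"dz":0,"turn":0},{"dx":0,"dy":0,"dz":0,"turn":0},{"dx":0,"dy":0,"dz":0,"turn":0},{"dx":0,"dy":0,"dz":0,"turn":0},{"dx":0,"dy":0,"dz":0,"turn":0},{"dx":0,"dy":0,"dz":0,"turn":0},{"dx":0,"dy":0,"dz":0,"turn":0},{"dx":0,"dy":0,"dz":0,"turn":0}]' 0.015 10
```

```text
t: 10.15
tool_pos: [463.5, -85.0, 22.1]
eef_rot: [0.865, 0.502, 0.0, 0.0]
contact_force: [-0.2, -0.1, 1.0]
opening: 87.8
t: 11.25
tool_pos: [463.0, -85.0, 21.6]
eef_rot: [0.865, 0.502, -0.0, -0.0]
contact_force: [0.1, 0.4, -1.0]
opening: 28.3
```

```bash
python3 -m creep '[{"dx":0,"dy":0,"dz":-0.005,"turn":0},{"dx":0,"dy":0,"dz":-0.01,"turn":0},{"dx":0,"dy":0,"dz":-0.02,"turn":0},{"dx":0,"dy":0,"dz":-0.02,"turn":-0.13},{"dx":0,"dy":0,"dz":-0.02,"turn":-0.13},{"dx":0,"dy":0,"dz":-0.02,"turn":-0.13},{"dx":0,"dy":0,"dz":0,"turn":-0.13},{"dx":0.01,"dy":-0.003,"dz":0,"turn":0},{"dx":0.02,"dy":-0.003,"dz":0,"turn":0},{"dx":0.03,"dy":-0.003,"dz":0,"turn":0},{"dx":0.03,"dy":-0.003,"dz":0,"turn":0},{"dx":0.03,"dy":-0.003,"dz":0,"turn":0}]'
python3 -m creep '[{"dx":0.03,"dy":-0.003,"dz":0,"turn":0},{"dx":0.03,"dy":-0.003,"dz":0,"turn":0},{"dx":0.02,"dy":-0.002,"dz":0,"turn":0},{"dx":0.013,"dy":0,"dz":0,"turn":0},{"dx":0,"dy":0,"dz":0,"turn":0},{"dx":0,"dy":0,"dz":0,"turn":0},{"dx":0,"dy":0,"dz":0,"turn":0}]'
python3 m3.py w6 439 128 135
python3 - <<'E'
from h import *
c=cam('side');save(cv2.resize(c[0][120:240,180:340],None,fx=4,fy=4),'side3')
E
```

```text
t: 12.45
tool_pos: [446.7, 36.6, 116.6]
eef_rot: [0.709, 0.705, -0.0, -0.001]
contact_force: [-0.2, 0.2, -0.1]
opening: 28.7
t: 13.15
tool_pos: [439.9, 127.3, 116.6]
eef_rot: [0.708, 0.707, -0.0, -0.0]
contact_force: [0.1, 0.2, -0.3]
opening: 27.9
[440.  127.2 116.6] 13.2
[228 244] [331 304]
((440.42266845703125, 133.92080688476562), 24.10527801513672) ((440.7281188964844, 129.17454528808594), (33.84185791015625, 57.63456726074219), 91.33419799804688) 134.8078916059574
```

View pics/w6.png

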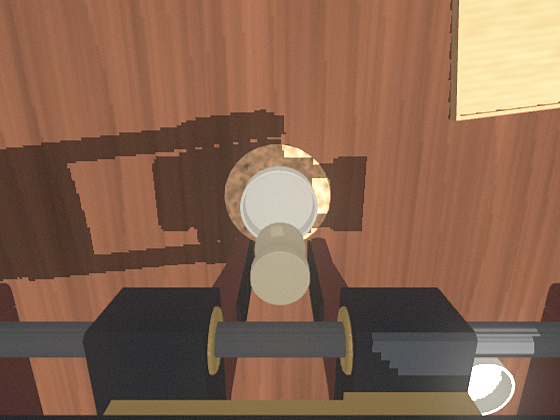

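View pics/side3.png

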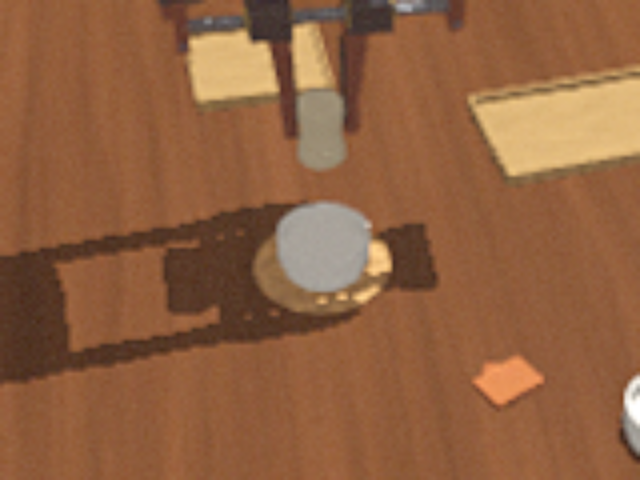

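Vertebra upright in the jaws (280,265 wrist; 322,130 side), dish below. Lower into it.

```bash
python3 -m creep '[{"dx":0.001,"dy":0,"dz":0.015,"turn":0},{"dx":0,"dy":0,"dz":0.02,"turn":0},{"dx":0,"dy":0,"dz":0.02,"turn":0},{"dx":0,"dy":0,"dz":0.01,"turn":0},{"dx":0,"dy":0,"dz":0.007,"turn":0},{"dx":0,"dy":0,"dz":0.004,"turn":0},{"dx":0,"dy":0,"dz":0,"turn":0},{"dx":0,"dy":0,"dz":0,"turn":0}]'; python3 -m creep '[{"dx":0,"dy":0,"dz":0.002,"turn":0},{"dx":0,"dy":0,"dz":0,"turn":0},{"dx":0,"dy":0,"dz":0,"turn":0}]'; python3 -m creep '[{"dx":0,"dy":0,"dz":0.001,"turn":0},{"dx":0,"dy":0,"dz":0,"turn":0},{"dx":0,"dy":0,"dz":0,"turn":0}]'
```

```text
t: 14.05
tool_pos: [440.4, 129.0, 41.1]
eef_rot: [0.707, 0.707, 0.0, 0.0]
contact_force: [0.4, -0.4, -0.9]
opening: 28.2
t: 14.35
tool_pos: [440.0, 129.1, 38.9]
eef_rot: [0.707, 0.707, 0.0, 0.0]
contact_force: [0.3, -0.2, 0.1]
opening: 28.6
t: 14.65
tool_pos: [439.9, 129.0, 37.6]
eef_rot: [0.707, 0.707, -0.0, -0.0]
contact_force: [0.1, 1.1, -0.6]
opening: 28.2
```

```bash
python3 -m creep '[{"dx":0,"dy":0,"dz":0.001,"turn":0},{"dx":0,"dy":0,"dz":0,"turn":0},{"dx":0,"dy":0,"dz":0,"turn":0}]'
```

```text
t: 14.95
tool_pos: [440.0, 129.0, 37.2]
eef_rot: [0.707, 0.707, 0.0, 0.0]
contact_force: [-1.6, -0.3, 8.1]
opening: 28.6
```

Contact (8 N). Release and rise.

```bash
python3 -m creep '[{"dx":0,"dy":0,"dz":-0.0005,"turn":0},{"dx":0,"dy":0,"dz":0,"turn":0},{"dx":0,"dy":0,"dz":0,"turn":0},{"dx":0,"dy":0,"dz":0,"turn":0},{"dx":0,"dy":0,"dz":0,"turn":0},{"dx":0,"dy":0,"dz":-0.01,"turn":0},{"dx":0,"dy":0,"dz":-0.025,"turn":0},{"dx":0,"dy":0,"dz":-0.025,"turn":0},{"dx":0,"dy":0,"dz":-0.03,"turn":0},{"dx":0,"dy":0,"dz":-0.02,"turn":0},{"dx":0,"dy":0,"dz":0,"turn":0},{"dx":0,"dy":0,"dz":0,"turn":0}]' 0.0878
python3 - <<'E'
from h import *
for n in ['wrist','scene']:
    c=cam(n);save(c[0],n+'5'); np.savez('d_'+n,p=c[0],d=c[1],K=c[2],R=c[3],o=c[4])
E
```

```text
t: 16.15
tool_pos: [440.1, 129.0, 147.6]
eef_rot: [0.707, 0.707, 0.0, 0.0]
contact_force: [0.0, -0.4, -0.3]
opening: 87.8
```

View pics/wrist5.png

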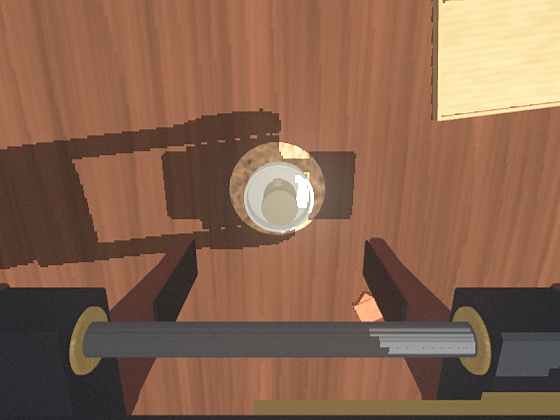

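Vertebra stands in the dish at (279,205), dish central on the mat. Now measure trays (from the tray rims) in the fixed cameras.

Run:
```python
from h import *
c=cam('side'); np.savez('d_side',p=c[0],d=c[1],K=c[2],R=c[3],o=c[4])
for n in ['scene','side']:
    c=np.load(f'd_{n}.npz'); p=c['p'];a=(c['K'],c['R'],c['o'])
    W=cloud(c['d'],*a)
    for nm,x,y in [('long',645,235),('short',430,338)]:
        ok=(np.hypot(W[...,0]-x,W[...,1]-y)<105)
        g=ok&(p[...,1].astype(int)>p[...,0]*0.66)&(p[...,0]>95)
        g=cv2.morphologyEx(g.astype(np.uint8),cv2.MORPH_CLOSE,np.ones((3,3)))
        k=max(cv2.findContours(g,cv2.RETR_EXTERNAL,cv2.CHAIN_APPROX_NONE)[0],key=cv2.contourArea)[:,0]
        for z in (3,10):
            r=cv2.minAreaRect(plane(k,z,*a)[:,:2].astype(np.float32)); print(n,nm,z,np.round(r[0],1),np.round(r[1],1),round(r[2],1))
        q=p.copy(); cv2.drawContours(q,[k[:,None]],-1,(0,0,255),1)
        x0,y0=k.min(0)-15;x1,y1=k.max(0)+15
        save(cv2.resize(q[y0:y1,x0:x1],None,fx=4,fy=4),f'tray_{n}_{nm}')
im=[cv2.resize(cv2.imread(f'pics/tray_{n}_{m}.png'),(390,290)) for n in ['scene','side'] for m in ['long','short']]
cv2.imwrite('pics/trays.png',np.vstack([np.hstack(im[:2]),np.hstack(im[2:])]))
```

```text
scene long 3 [640.  246.2] [164.6 111.4] 5.7
scene long 10 [644.8 245.4] [163.4 110.5] 5.7
scene short 3 [412.9 361.5] [139.2 107. ] 2.1
scene short 10 [419.4 359.8] [138.1 106.2] 2.1
side long 3 [642.9 259. ] [172.8 152.8] 9.1
side long 10 [640.2 249.9] [171.1 151.3] 9.1
side short 3 [413.7 360.6] [116.6 136. ] 8.1
side short 10 [413.2 350.5] [115.4 134.6] 8.1
```

View pics/trays.png

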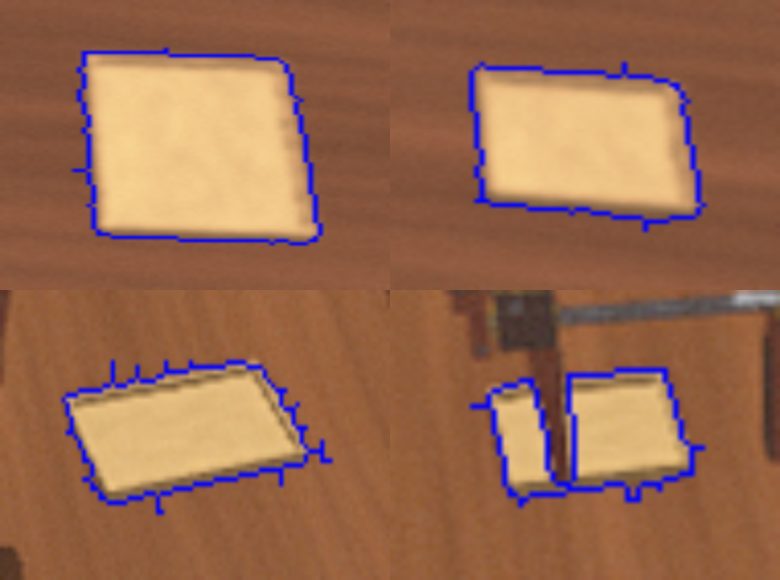

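```bash
python3 -m creep '[{"dx":0.015,"dy":0.015,"dz":-0.01,"turn":0},{"dx":0.025,"dy":0.02,"dz":-0.02,"turn":0},{"dx":0.025,"dy":0.025,"dz":-0.02,"turn":0},{"dx":0.025,"dy":0.025,"dz":-0.02,"turn":0},{"dx":0.015,"dy":0.015,"dz":-0.01,"turn":0},{"dx":0,"dy":0,"dz":0,"turn":0},{"dx":0,"dy":0,"dz":0,"turn":0}]'
python3 - <<'E'
from h import *
c=cam('wrist');save(c[0],'w7'); np.savez('e_wrist',p=c[0],d=c[1],K=c[2],R=c[3],o=c[4])
E
```

```text
t: 17.0
tool_pos: [538.9, 233.6, 225.5]
eef_rot: [0.707, 0.707, -0.002, -0.001]
contact_force: [-1.1, -0.7, -1.0]
opening: 88.0
```

View pics/w7.png

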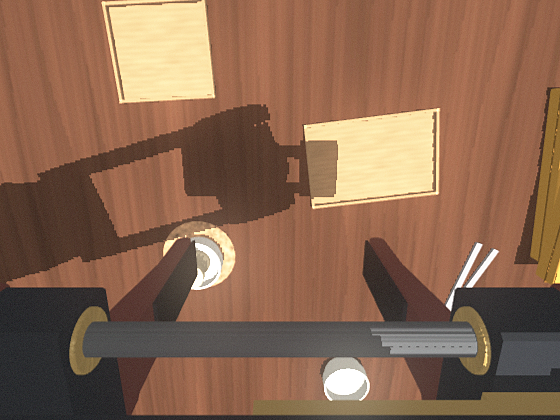

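Run:
```python
from h import *
c=np.load('e_wrist.npz');p=c['p']
A=cv2.resize(p[95:220,290:450],(400,312),interpolation=2);B=cv2.resize(p[0:125,80:240],(400,312),interpolation=2)
save(np.hstack([A,B]),'w7c')
```

```text
(no output)
```

View pics/w7c.png

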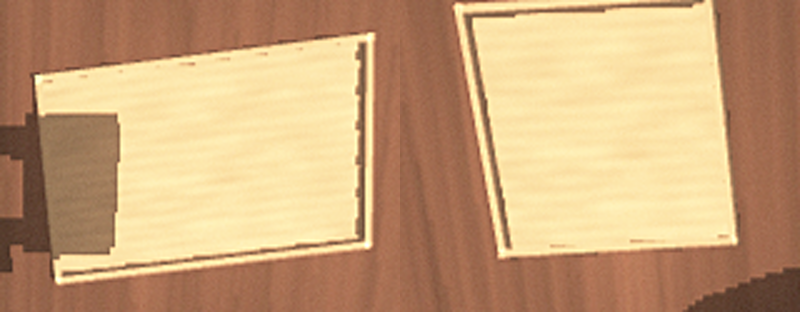

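```bash
cat > tr.py <<'E'
from h import *
c=np.load('e_wrist.npz');a=(c['K'],c['R'],c['o'])
for nm,k,off in [('long',[[36,75],[374,33],[371,245],[57,283]],(290,95)),('short',[[55,4],[313,-1],[337,243],[99,257]],(80,0))]:
    w=plane(np.array(k)/2.5+off,10,*a)[:,:2]
    print(nm,w.round(1).tolist(),'c',w.mean(0).round(1),'sides',[np.hypot(*(w[(i+1)%4]-w[i])).round(1) for i in range(4)],'ang',[np.degrees(np.arctan2(*(w[(i+1)%4]-w[i])[::-1])).round(1) for i in range(4)])
E
python3 tr.py
```

```text
long [[565.5, 287.1], [709.9, 305.0], [721.4, 210.8], [577.4, 192.1]] c [643.6 248.8] sides [np.float64(145.5), np.float64(94.8), np.float64(145.2), np.float64(95.8)] ang [np.float64(7.0), np.float64(-83.0), np.float64(-172.6), np.float64(97.2)]
short [[362.9, 406.0], [465.0, 407.8], [469.5, 315.9], [367.3, 310.0]] c [416.2 360. ] sides [np.float64(102.2), np.float64(92.1), np.float64(102.4), np.float64(96.1)] ang [np.float64(1.0), np.float64(-87.2), np.float64(-176.7), np.float64(92.7)]
```

Long tray: centre (643.6,248.8), 7.2°; short tray: centre (416,360), ≈3°. Now to the bones.

```bash
python3 -m creep '[{"dx":-0.02,"dy":0.005,"dz":0,"turn":0},{"dx":-0.04,"dy":0.007,"dz":0,"turn":0},{"dx":-0.045,"dy":0.007,"dz":0,"turn":0},{"dx":-0.045,"dy":0.007,"dz":0,"turn":0},{"dx":-0.045,"dy":0.007,"dz":0,"turn":0},{"dx":-0.045,"dy":0.007,"dz":0,"turn":0},{"dx":-0.045,"dy":0.007,"dz":0,"turn":0},{"dx":-0.045,"dy":0.007,"dz":0,"turn":0},{"dx":-0.045,"dy":0.007,"dz":0,"turn":0},{"dx":-0.045,"dy":0.007,"dz":0,"turn":0},{"dx":-0.045,"dy":0.007,"dz":0,"turn":0},{"dx":-0.03,"dy":0,"dz":0,"turn":0}]'
python3 -m creep '[{"dx":0,"dy":0,"dz":0.02,"turn":0},{"dx":0,"dy":0,"dz":0.02,"turn":0},{"dx":0,"dy":0,"dz":0,"turn":0},{"dx":0,"dy":0,"dz":0,"turn":0}]'
cat > bone.py <<'E'
from h import *
import sys
c=cam('wrist');save(c[0],sys.argv[1]);p,d=c[:2];a=c[2:]
x,y=map(float,sys.argv[2:4]);W=cloud(d,*a);s=monitor.get_state();print(s['tool_pos'].round(1),s['t'])
hsv=cv2.cvtColor(p,cv2.COLOR_RGB2HSV)
m=(W[...,2]>5)&(W[...,2]<35)&(np.hypot(W[...,0]-x,W[...,1]-y)<75)&(hsv[...,1]<130)
k,l,st,ce=cv2.connectedComponentsWithStats(m.astype(np.uint8))
i=1+np.argmax(st[1:,4]);k=max(cv2.findContours((l==i).astype(np.uint8),cv2.RETR_EXTERNAL,cv2.CHAIN_APPROX_NONE)[0],key=len)[:,0]
print(ce[i],st[i])
e=plane(k,12,*a)[:,:2].astype(np.float32);r=cv2.minAreaRect(e);print('rect',r)
bx=cv2.boxPoints(r); L=max([bx[1]-bx[0],bx[2]-bx[1]],key=lambda v:np.hypot(*v));print('axis deg',np.degrees(np.arctan2(L[1],L[0]))%180)
E
python3 bone.py w8 620 -267
```

```text
t: 18.25
tool_pos: [613.2, -264.2, 225.6]
eef_rot: [0.708, 0.706, -0.001, -0.001]
contact_force: [0.6, 0.1, 0.1]
opening: 87.6
t: 18.65
tool_pos: [613.3, -260.7, 186.2]
eef_rot: [0.707, 0.707, -0.001, -0.001]
contact_force: [0.6, -0.4, 1.0]
opening: 88.0
[ 614.3 -260.9  187.3] 18.7
[289.99250656 186.34956913] [ 235  151  110   71 2669]
rect ((622.3914794921875, -265.9605407714844), (111.83488464355469, 42.528446197509766), 22.51487922668457)
axis deg 22.514902
```

View pics/w8.png

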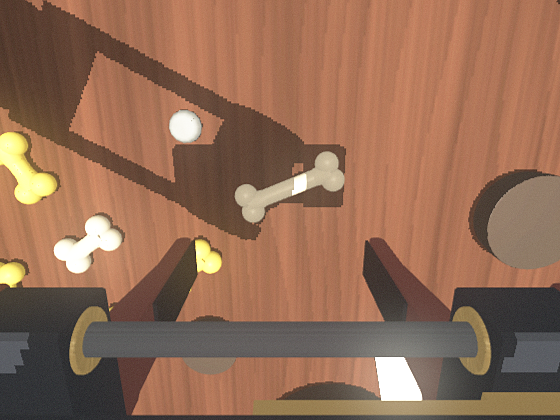

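Long bone at (290,186): centre (622.4,-266.0), axis 22.5°, size 112×42.5 as described.

```bash
python3 -m creep '[{"dx":-0.005,"dy":0.0085,"dz":0,"turn":0},{"dx":0,"dy":0,"dz":0.01,"turn":0.147},{"dx":0,"dy":0,"dz":0.01,"turn":0.147},{"dx":0,"dy":0,"dz":0.01,"turn":0.147},{"dx":0,"dy":0,"dz":0.01,"turn":0.147},{"dx":0,"dy":0,"dz":0.01,"turn":0.147},{"dx":0,"dy":0,"dz":0.01,"turn":0.147},{"dx":0,"dy":0,"dz":0.01,"turn":0.147},{"dx":0,"dy":0,"dz":0.01,"turn":0.147},{"dx":0,"dy":0,"dz":0,"turn":0},{"dx":0,"dy":0,"dz":0,"turn":0}]' 0.065
python3 bone.py w9 622 -266
```

```text
t: 19.8
tool_pos: [624.3, -266.3, 107.9]
eef_rot: [0.98, 0.198, 0.0, 0.0]
contact_force: [-0.2, -1.0, 0.1]
opening: 65.0
[ 624.4 -266.4  108.1] 19.85
[279.08102493 200.85203139] [ 252  135   56  137 4332]
rect ((621.9471435546875, -266.04901123046875), (113.36965942382812, 41.78913497924805), 22.148441314697266)
axis deg 22.148424
```

View pics/w9.png

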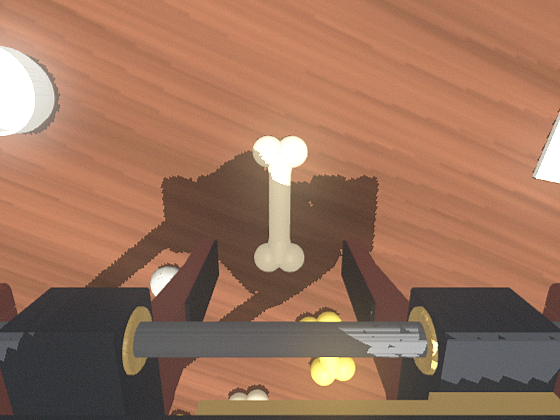

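Bone upright in view at (280,203), centred between fingers. Descend and grip.

```bash
python3 -m creep '[{"dx":-0.002,"dy":0,"dz":0.02,"turn":0},{"dx":0,"dy":0,"dz":0.025,"turn":0},{"dx":0,"dy":0,"dz":0.025,"turn":0},{"dx":0,"dy":0,"dz":0.015,"turn":0},{"dx":0,"dy":0,"dz":0.01,"turn":0},{"dx":0,"dy":0,"dz":0.006,"turn":0},{"dx":0,"dy":0,"dz":0,"turn":0},{"dx":0,"dy":0,"dz":0,"turn":0}]'
python3 -m creep '[{"dx":0,"dy":0,"dz":0,"turn":0},{"dx":0,"dy":0,"dz":0,"turn":0},{"dx":0,"dy":0,"dz":0,"turn":0},{"dx":0,"dy":0,"dz":0,"turn":0},{"dx":0,"dy":0,"dz":0,"turn":0},{"dx":0,"dy":0,"dz":0,"turn":0},{"dx":0,"dy":0,"dz":0,"turn":0},{"dx":0,"dy":0,"dz":0,"turn":0}]' 0.005 15
```

```text
t: 20.65
tool_pos: [622.2, -267.1, 6.9]
eef_rot: [0.981, 0.196, 0.0, 0.0]
contact_force: [-0.0, 0.2, 0.6]
opening: 64.9
t: 21.45
tool_pos: [621.6, -266.8, 6.1]
eef_rot: [0.981, 0.196, -0.0, -0.0]
contact_force: [0.5, 0.6, -0.6]
opening: 16.6
```

```bash
python3 -m creep '[{"dx":0,"dy":0,"dz":-0.01,"turn":0},{"dx":0,"dy":0,"dz":-0.02,"turn":0},{"dx":0,"dy":0,"dz":-0.025,"turn":0},{"dx":0,"dy":0,"dz":-0.025,"turn":0.133},{"dx":0,"dy":0,"dz":-0.02,"turn":0.134},{"dx":0,"dy":0,"dz":-0.01,"turn":0},{"dx":0,"dy":0,"dz":0,"turn":0},{"dx":0,"dy":0,"dz":0,"turn":0}]'
python3 - <<'E'
from h import *
c=cam('wrist');save(c[0],'w10');s=monitor.get_state();Rm=R.from_quat(s['eef_rot']).as_matrix();print(s['tool_pos'],Rm.T@(np.array([643.6,248.8,0])-s['tool_pos']),np.degrees(np.arctan2(Rm[1,0],Rm[0,0])))
E
```

```text
t: 22.25
tool_pos: [621.2, -266.5, 115.6]
eef_rot: [0.998, 0.065, -0.0, -0.0]
contact_force: [0.0, 0.4, -1.6]
opening: 16.6
[ 620.79265937 -266.34853351  115.00182715] [  89.4790126  -507.7264895   115.45962402] 7.436292467096496
```

View pics/w10.png

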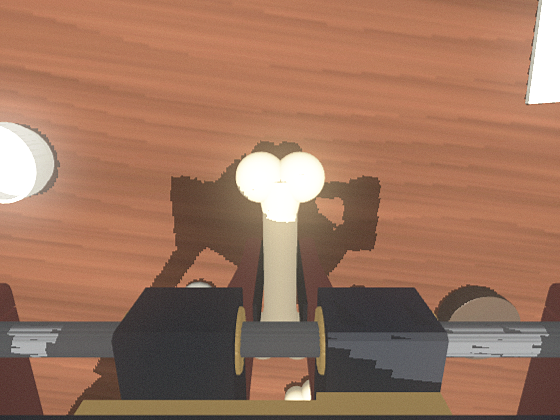

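Bone held level along the view's vertical (280,160→350). Carry: dx +89, dy −508.

```bash
python3 -m creep '[{"dx":0.004,"dy":-0.02,"dz":0,"turn":0},{"dx":0.007,"dy":-0.04,"dz":0,"turn":0},{"dx":0.009,"dy":-0.048,"dz":0,"turn":0},{"dx":0.009,"dy":-0.05,"dz":0,"turn":0},{"dx":0.009,"dy":-0.05,"dz":0,"turn":0},{"dx":0.009,"dy":-0.05,"dz":0,"turn":0},{"dx":0.009,"dy":-0.05,"dz":0,"turn":0},{"dx":0.009,"dy":-0.05,"dz":0,"turn":0},{"dx":0.009,"dy":-0.05,"dz":0,"turn":0},{"dx":0.009,"dy":-0.048,"dz":0,"turn":0},{"dx":0.006,"dy":-0.04,"dz":0,"turn":0},{"dx":0,"dy":-0.012,"dz":0,"turn":0}]'
python3 -m creep '[{"dx":0,"dy":0,"dz":0.02,"turn":0},{"dx":0,"dy":0,"dz":0.02,"turn":0},{"dx":0,"dy":0,"dz":0,"turn":0},{"dx":0,"dy":0,"dz":0,"turn":0}]'
python3 - <<'E'
from h import *
c=cam('wrist');save(c[0],'w11');s=monitor.get_state();Rm=R.from_quat(s['eef_rot']).as_matrix();print(s['tool_pos'],Rm.T@(np.array([643.6,248.8,0])-s['tool_pos']),np.degrees(np.arctan2(Rm[1,0],Rm[0,0])))
E
```

```text
t: 23.5
tool_pos: [643.1, 249.1, 114.9]
eef_rot: [0.998, 0.066, -0.001, -0.001]
contact_force: [-0.5, 0.4, -0.4]
opening: 16.5
t: 23.9
tool_pos: [643.7, 243.3, 75.4]
eef_rot: [0.998, 0.064, -0.001, 0.0]
contact_force: [0.5, -0.3, -0.8]
opening: 16.6
[644.70272937 243.42476664  76.2979596 ] [-0.36976303 -5.47426372 76.29799143] 7.315755198044958
```

View pics/w11.png

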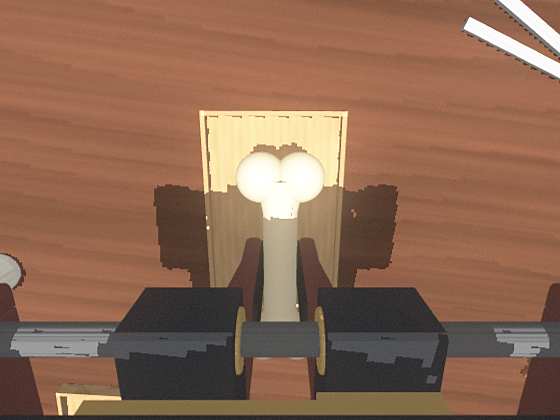

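Tray aligned with bone; needs ≈5 mm to image-left (dy −0.005). Lower.

```bash
python3 -m creep '[{"dx":0,"dy":-0.005,"dz":0.01,"turn":0},{"dx":0,"dy":0,"dz":0.02,"turn":0},{"dx":0,"dy":0,"dz":0.015,"turn":0},{"dx":0,"dy":0,"dz":0.01,"turn":0},{"dx":0,"dy":0,"dz":0.006,"turn":0},{"dx":0,"dy":0,"dz":0.003,"turn":0},{"dx":0,"dy":0,"dz":0,"turn":0},{"dx":0,"dy":0,"dz":0,"turn":0}]'
python3 -m creep '[{"dx":0,"dy":0,"dz":0.002,"turn":0},{"dx":0,"dy":0,"dz":0,"turn":0},{"dx":0,"dy":0,"dz":0,"turn":0}]'
```

```text
t: 24.75
tool_pos: [644.8, 248.7, 12.7]
eef_rot: [0.998, 0.064, 0.0, -0.0]
contact_force: [-0.4, -0.4, -0.3]
opening: 16.7
t: 25.05
tool_pos: [644.3, 248.6, 10.4]
eef_rot: [0.998, 0.064, 0.0, -0.0]
contact_force: [-0.8, 0.3, 0.3]
opening: 16.6
```

```bash
python3 -m creep '[{"dx":0,"dy":0,"dz":0.001,"turn":0},{"dx":0,"dy":0,"dz":0,"turn":0},{"dx":0,"dy":0,"dz":0,"turn":0}]'; python3 -m creep '[{"dx":0,"dy":0,"dz":0.0005,"turn":0},{"dx":0,"dy":0,"dz":0,"turn":0},{"dx":0,"dy":0,"dz":0,"turn":0}]'
```

```text
t: 25.35
tool_pos: [644.3, 248.6, 9.2]
eef_rot: [0.998, 0.064, 0.0, -0.0]
contact_force: [-0.4, 0.8, -0.7]
opening: 16.4
t: 25.65
tool_pos: [644.4, 248.6, 9.0]
eef_rot: [0.998, 0.064, 0.0, -0.0]
contact_force: [-1.4, 0.2, 3.6]
opening: 16.9
```

Touching the floor. Open to 45 mm (backs stay inside the walls), rise, check.

```bash
python3 -m creep '[{"dx":0,"dy":0,"dz":0,"turn":0},{"dx":0,"dy":0,"dz":0,"turn":0},{"dx":0,"dy":0,"dz":0,"turn":0},{"dx":0,"dy":0,"dz":0,"turn":0},{"dx":0,"dy":0,"dz":-0.01,"turn":0},{"dx":0,"dy":0,"dz":-0.02,"turn":0},{"dx":0,"dy":0,"dz":-0.03,"turn":0},{"dx":0,"dy":0,"dz":-0.03,"turn":0},{"dx":0,"dy":0,"dz":-0.03,"turn":0},{"dx":0,"dy":0,"dz":-0.03,"turn":0},{"dx":0,"dy":0,"dz":-0.03,"turn":0},{"dx":0,"dy":0,"dz":0,"turn":0}]' 0.042
python3 bone.py w12 644 249
```

```text
t: 26.85
tool_pos: [647.4, 249.5, 194.6]
eef_rot: [0.998, 0.064, 0.005, -0.001]
contact_force: [0.6, 0.4, 0.9]
opening: 42.0
[646.  249.1 191.9] 26.9
[280.28427964 180.4797219 ] [ 260  129   42  107 2589]
rect ((644.34423828125, 249.34048461914062), (113.47198486328125, 41.40299987792969), 7.146585941314697)
axis deg 7.14659
```

View pics/w12.png

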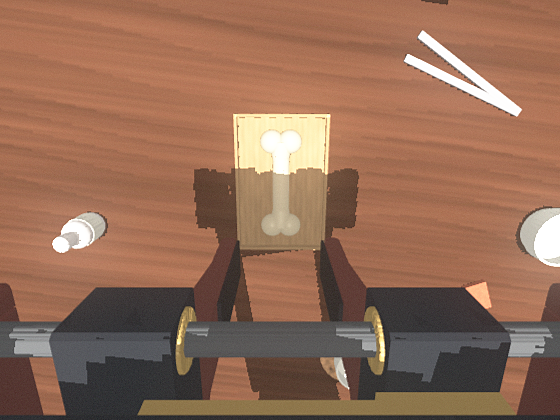

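Long bone lies along the tray in its middle (281,183). Now to the short bone.

```bash
python3 -m creep '[{"dx":-0.01,"dy":0.018,"dz":0,"turn":0},{"dx":-0.02,"dy":0.035,"dz":0,"turn":0},{"dx":-0.024,"dy":0.042,"dz":0,"turn":0},{"dx":-0.024,"dy":0.042,"dz":0,"turn":0},{"dx":-0.024,"dy":0.042,"dz":0,"turn":0},{"dx":-0.024,"dy":0.042,"dz":0,"turn":0},{"dx":-0.024,"dy":0.042,"dz":0,"turn":0},{"dx":-0.024,"dy":0.042,"dz":0,"turn":0},{"dx":-0.024,"dy":0.042,"dz":0,"turn":0},{"dx":-0.024,"dy":0.042,"dz":0,"turn":0},{"dx":-0.024,"dy":0.042,"dz":0,"turn":0},{"dx":-0.024,"dy":0.042,"dz":0,"turn":0}]' 0.065
python3 -m creep '[{"dx":-0.024,"dy":0.04,"dz":0,"turn":0},{"dx":-0.014,"dy":0.024,"dz":0,"turn":0},{"dx":0,"dy":0,"dz":0,"turn":0},{"dx":0,"dy":0,"dz":0,"turn":0},{"dx":0,"dy":0,"dz":0,"turn":0}]'
python3 bone.py w13 404 -330
```

```text
t: 28.1
tool_pos: [434.9, -255.9, 187.6]
eef_rot: [0.998, 0.064, -0.001, -0.001]
contact_force: [1.8, -0.1, 0.3]
opening: 65.2
t: 28.6
tool_pos: [407.0, -321.8, 187.9]
eef_rot: [0.998, 0.064, -0.001, -0.001]
contact_force: [-0.2, 0.2, -0.5]
opening: 65.3
[ 407.3 -321.7  188.1] 28.65
[287.12656956 181.28227022] [ 258  147   59   70 1991]
rect ((406.7966613769531, -328.9494934082031), (70.05040740966797, 41.60616683959961), 35.13685607910156)
axis deg 35.136852
```

View pics/w13.png

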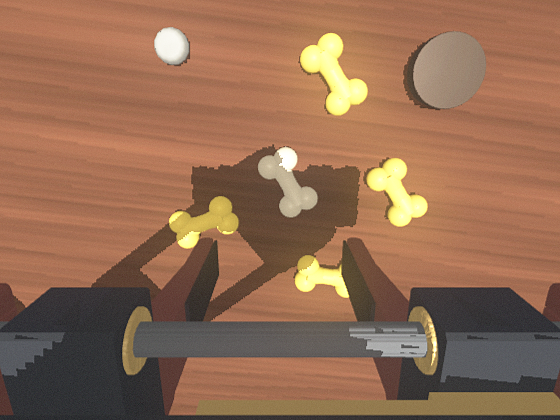

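Short white bone at (288,181): centre (406.8,-329), axis 35.1°. A yellow one's ball at (220,208) is close to where the left finger would come, so I use a narrow opening (34 mm).

```bash
python3 -m creep '[{"dx":-0.0015,"dy":0.007,"dz":0,"turn":0},{"dx":0,"dy":0,"dz":0.02,"turn":-0.121},{"dx":0,"dy":0,"dz":0.02,"turn":-0.122},{"dx":0,"dy":0,"dz":0.02,"turn":-0.121},{"dx":0,"dy":0,"dz":0.02,"turn":-0.121},{"dx":0,"dy":0,"dz":0.02,"turn":0},{"dx":0,"dy":0,"dz":0,"turn":0},{"dx":0,"dy":0,"dz":0,"turn":0},{"dx":0,"dy":0,"dz":0,"turn":0}]' 0.034
python3 bone.py w14 407 -329
python3 - <<'E'
from h import *
s=monitor.get_state();Rm=R.from_quat(s['eef_rot']).as_matrix();print(Rm.T@(np.array([406.8,-329,0])-s['tool_pos']),np.degrees(np.arctan2(Rm[1,0],Rm[0,0])))
E
```

```text
t: 29.55
tool_pos: [407.4, -330.9, 89.6]
eef_rot: [0.953, 0.302, 0.0, 0.001]
contact_force: [-0.2, 0.2, -0.4]
opening: 34.2
[ 407.4 -331.    89.8] 29.6
[277.14147651 209.28483221] [ 249  165   58   91 3725]
rect ((406.414794921875, -329.19354248046875), (70.63468933105469, 41.35018539428711), 34.675209045410156)
axis deg 34.67519
[ 0.63160252 -2.2324913  89.76002808] 35.124925745198716
```

View pics/w14.png

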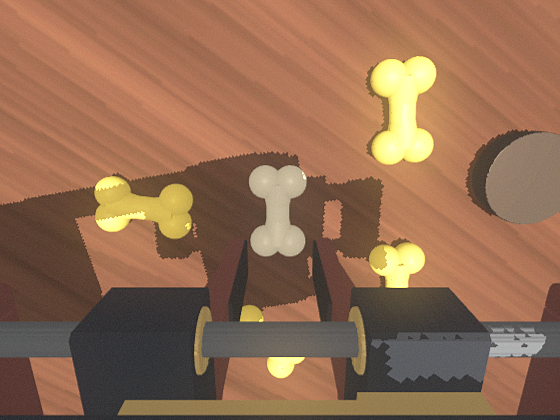

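Bone at (277,210), vertical in view; shift dy −2 mm and descend.

```bash
python3 -m creep '[{"dx":0.0005,"dy":-0.002,"dz":0.015,"turn":0},{"dx":0,"dy":0,"dz":0.02,"turn":0},{"dx":0,"dy":0,"dz":0.015,"turn":0},{"dx":0,"dy":0,"dz":0.01,"turn":0},{"dx":0,"dy":0,"dz":0.005,"turn":0},{"dx":0,"dy":0,"dz":0,"turn":0},{"dx":0,"dy":0,"dz":0,"turn":0}]'
python3 -m creep '[{"dx":0,"dy":0,"dz":0.007,"turn":0},{"dx":0,"dy":0,"dz":0.006,"turn":0},{"dx":0,"dy":0,"dz":0.005,"turn":0},{"dx":0,"dy":0,"dz":0,"turn":0},{"dx":0,"dy":0,"dz":0,"turn":0}]'
python3 -m creep '[{"dx":0,"dy":0,"dz":0,"turn":0},{"dx":0,"dy":0,"dz":0,"turn":0},{"dx":0,"dy":0,"dz":0,"turn":0},{"dx":0,"dy":0,"dz":0,"turn":0},{"dx":0,"dy":0,"dz":0,"turn":0},{"dx":0,"dy":0,"dz":0,"turn":0},{"dx":0,"dy":0,"dz":0,"turn":0}]' 0.005 12
```

```text
t: 30.3
tool_pos: [406.2, -328.9, 24.2]
eef_rot: [0.953, 0.302, 0.0, 0.0]
contact_force: [0.3, -0.1, 0.4]
opening: 34.0
t: 30.8
tool_pos: [405.7, -328.3, 5.4]
eef_rot: [0.953, 0.302, -0.0, -0.0]
contact_force: [0.6, 0.2, 0.0]
opening: 34.1
t: 31.5
tool_pos: [406.0, -328.7, 5.7]
eef_rot: [0.953, 0.302, 0.0, 0.0]
contact_force: [-0.2, -0.2, 1.9]
opening: 16.6
```

```bash
python3 -m creep '[{"dx":0,"dy":0,"dz":-0.01,"turn":0},{"dx":0,"dy":0,"dz":-0.02,"turn":0},{"dx":0,"dy":0,"dz":-0.025,"turn":0},{"dx":0,"dy":0,"dz":-0.025,"turn":0.14},{"dx":0,"dy":0,"dz":-0.02,"turn":0.14},{"dx":0,"dy":0,"dz":-0.01,"turn":0.14},{"dx":0,"dy":0,"dz":0,"turn":0.14},{"dx":0.005,"dy":-0.02,"dz":0,"turn":0},{"dx":0.01,"dy":-0.035,"dz":0,"turn":0},{"dx":0.012,"dy":-0.045,"dz":0,"turn":0},{"dx":0.012,"dy":-0.045,"dz":0,"turn":0},{"dx":0.012,"dy":-0.045,"dz":0,"turn":0}]'
python3 -m creep '[{"dx":0.012,"dy":-0.045,"dz":0,"turn":0},{"dx":0.012,"dy":-0.045,"dz":0,"turn":0},{"dx":0.01,"dy":-0.045,"dz":0,"turn":0},{"dx":0.005,"dy":-0.045,"dz":0,"turn":0},{"dx":-0.003,"dy":-0.045,"dz":0,"turn":0},{"dx":-0.007,"dy":-0.045,"dz":0,"turn":0},{"dx":-0.007,"dy":-0.045,"dz":0,"turn":0},{"dx":-0.007,"dy":-0.045,"dz":0,"turn":0},{"dx":-0.007,"dy":-0.04,"dz":0,"turn":0},{"dx":0,"dy":0,"dz":0,"turn":0},{"dx":0,"dy":0,"dz":0,"turn":0}]'
python3 - <<'E'
from h import *
c=cam('wrist');save(c[0],'w15');np.savez('f_wrist',p=c[0],d=c[1],K=c[2],R=c[3],o=c[4]);s=monitor.get_state();Rm=R.from_quat(s['eef_rot']).as_matrix();print(s['tool_pos'],Rm.T@(np.array([416,360.,0])-s['tool_pos']),np.degrees(np.arctan2(Rm[1,0],Rm[0,0])))
E
```

```text
t: 32.7
tool_pos: [446.7, -134.5, 116.2]
eef_rot: [1.0, 0.026, 0.0, 0.0]
contact_force: [0.4, 0.3, -1.0]
opening: 16.5
t: 33.8
tool_pos: [433.1, 264.3, 116.0]
eef_rot: [1.0, 0.028, -0.0, 0.0]
contact_force: [0.4, -0.9, -0.4]
opening: 16.5
[433.34120966 263.35223759 115.86346825] [-12.07565823 -97.50707287 115.81191659] 3.0848050937092353
```

View pics/w15.png

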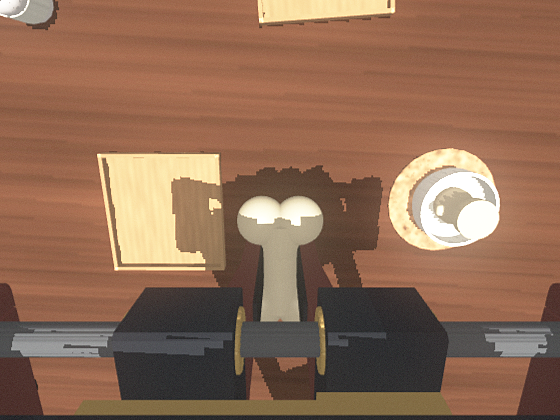

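Short tray visible at (97,153)–(225,270); bone held at (280,250); vertebra stands in the dish at right.

Run:
```python
from h import *
c=np.load('f_wrist.npz');a=(c['K'],c['R'],c['o'])
w=plane([[97,153.5],[219.5,153],[225,269],[115.5,270.5]],10,*a)[:,:2]
print(w.round(1),w.mean(0),[np.hypot(*(w[(i+1)%4]-w[i])).round(1) for i in range(4)],[np.degrees(np.arctan2(*(w[(i+1)%4]-w[i])[::-1])).round(1) for i in range(4)])
s=monitor.get_state();Rm=R.from_quat(s['eef_rot']).as_matrix();print(Rm.T@(np.r_[w.mean(0),0]-s['tool_pos']))
```

```text
[[463.9 411.4]
 [469.7 314.7]
 [368.  309.3]
 [361.2 405.3]] [415.71578411 360.1713214 ] [np.float64(96.9), np.float64(101.8), np.float64(96.3), np.float64(102.9)] [np.float64(-86.5), np.float64(-177.0), np.float64(94.1), np.float64(3.4)]
[-12.35024278 -97.69344084 115.81190358]
```

```bash
python3 -m creep '[{"dx":-0.004,"dy":-0.03,"dz":0,"turn":0},{"dx":-0.004,"dy":-0.035,"dz":0,"turn":0},{"dx":-0.004,"dy":-0.0325,"dz":0.01,"turn":0},{"dx":0,"dy":0,"dz":0.02,"turn":0},{"dx":0,"dy":0,"dz":0.02,"turn":0},{"dx":0,"dy":0,"dz":0.02,"turn":0},{"dx":0,"dy":0,"dz":0,"turn":0},{"dx":0,"dy":0,"dz":0,"turn":0},{"dx":0,"dy":0,"dz":0,"turn":0}]'
python3 - <<'E'
from h import *
c=cam('wrist');save(c[0],'w16');s=monitor.get_state();Rm=R.from_quat(s['eef_rot']).as_matrix();print(s['tool_pos'],Rm.T@(np.array([415.8,360.2,0])-s['tool_pos']))
E
```

```text
t: 34.75
tool_pos: [417.6, 360.2, 46.7]
eef_rot: [1.0, 0.026, 0.001, -0.0]
contact_force: [-0.4, 0.0, 0.0]
opening: 16.7
[417.59201118 360.44823136  46.79468548] [-1.87316784  0.19829872 46.79174534]
```

View pics/w16.png

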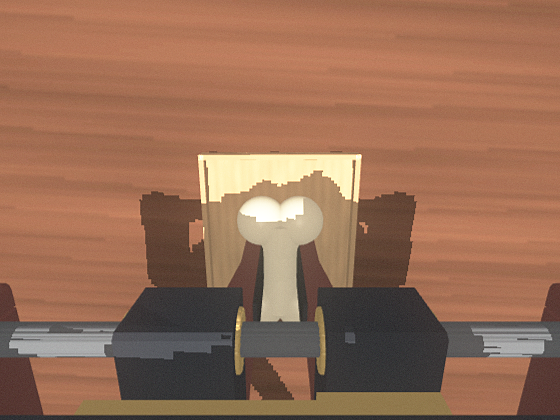

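Centred across the tray. Lower.

```bash
python3 -m creep '[{"dx":-0.001,"dy":0,"dz":0.01,"turn":0},{"dx":0,"dy":0,"dz":0.012,"turn":0},{"dx":0,"dy":0,"dz":0.008,"turn":0},{"dx":0,"dy":0,"dz":0.004,"turn":0},{"dx":0,"dy":0,"dz":0.002,"turn":0},{"dx":0,"dy":0,"dz":0,"turn":0},{"dx":0,"dy":0,"dz":0,"turn":0},{"dx":0,"dy":0,"dz":0,"turn":0}]'
python3 -m creep '[{"dx":0,"dy":0,"dz":0.001,"turn":0},{"dx":0,"dy":0,"dz":0,"turn":0},{"dx":0,"dy":0,"dz":0,"turn":0}]'
```

```text
t: 35.6
tool_pos: [415.8, 360.7, 9.9]
eef_rot: [1.0, 0.026, 0.0, -0.0]
contact_force: [0.4, 0.5, -0.3]
opening: 16.4
t: 35.9
tool_pos: [415.8, 360.6, 8.8]
eef_rot: [1.0, 0.026, 0.0, -0.0]
contact_force: [0.4, -0.6, -0.2]
opening: 16.8
```

```bash
python3 -m creep '[{"dx":0,"dy":0,"dz":0.0007,"turn":0},{"dx":0,"dy":0,"dz":0,"turn":0},{"dx":0,"dy":0,"dz":0,"turn":0}]'
```

```text
t: 36.2
tool_pos: [415.8, 360.6, 8.7]
eef_rot: [1.0, 0.026, 0.0, -0.0]
contact_force: [-1.4, -0.9, 6.3]
opening: 16.7
```

```bash
python3 -m creep '[{"dx":0,"dy":0,"dz":0,"turn":0},{"dx":0,"dy":0,"dz":0,"turn":0},{"dx":0,"dy":0,"dz":0,"turn":0},{"dx":0,"dy":0,"dz":0,"turn":0},{"dx":0,"dy":0,"dz":-0.01,"turn":0},{"dx":0,"dy":0,"dz":-0.02,"turn":0},{"dx":0,"dy":0,"dz":-0.03,"turn":0},{"dx":0,"dy":0,"dz":-0.03,"turn":0},{"dx":0,"dy":0,"dz":-0.03,"turn":0},{"dx":0,"dy":0,"dz":-0.03,"turn":0},{"dx":0,"dy":0,"dz":-0.03,"turn":0},{"dx":0,"dy":0,"dz":0,"turn":0}]' 0.036
python3 bone.py w17 416 360
python3 - <<'E'
from h import *
for n in ['scene','side']:
    c=cam(n);save(c[0],n+'9')
E
```

```text
t: 37.4
tool_pos: [417.9, 362.2, 192.8]
eef_rot: [1.0, 0.026, 0.004, -0.002]
contact_force: [0.6, 0.6, -0.1]
opening: 36.0
[416.9 361.4 190.6] 37.45
[281.64063298 182.47013783] [ 261  150   42   67 1959]
rect ((415.3297119140625, 361.5945739746094), (70.31233978271484, 41.850154876708984), 3.1623623371124268)
axis deg 3.1623802
```

View pics/w17.png

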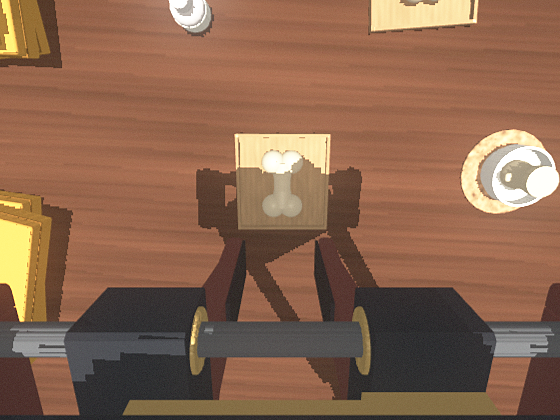

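View pics/scene9.png

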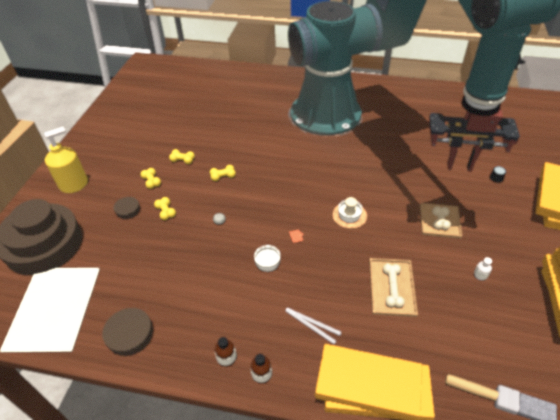

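View pics/side9.png

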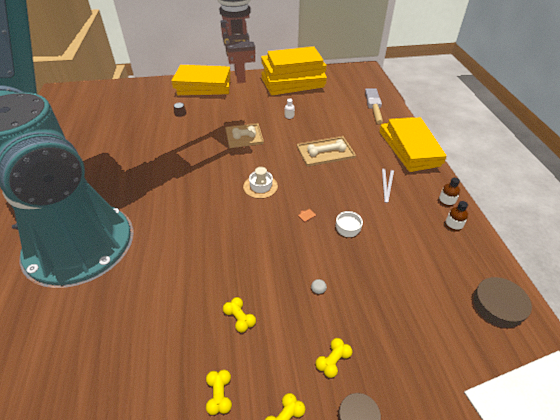

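Everything is in place: dish and vertebra on the mat at scene (350,212), bones in their trays at (394,284) and (442,218), yellow bones, pebble and sherd unmoved. One numeric check, then hand in.

Run:
```python
from h import *
def f(W,a,x,y,z,r):
    m=(W[...,2]>z-9)&(W[...,2]<z+9)&(np.hypot(W[...,0]-x,W[...,1]-y)<r)
    k=np.vstack(cv2.findContours(m.astype(np.uint8),cv2.RETR_EXTERNAL,cv2.CHAIN_APPROX_NONE)[0])[:,0]
    return np.round(cv2.minEnclosingCircle(plane(k,z,*a)[:,:2].astype(np.float32))[0],1)
for n in ['scene','side']:
    c=cam(n);W=cloud(c[1],*c[2:]);print(n,'lower',f(W,c[2:],627,-50,28,42),'pebble',f(W,c[2:],520,-205,12,30),'vert',f(W,c[2:],440,129,56,30),'dish',f(W,c[2:],440,129,28,40))
    o=np.load(f'c_{n}.npz');a=(o['K'],o['R'],o['o']);W=cloud(o['d'],*a);print('  before pebble',f(W,a,520,-205,12,30))
s=monitor.get_state();print(s['t'],s['joint_vel'].round(3))
workorder.sign_off()
```

```text
scene lower [631.8 -49.9] pebble [ 522.6 -207.1] vert [448.  127.4] dish [445.2 126.4]
  before pebble [ 524.5 -204.9]
side lower [625.5 -56. ] pebble [ 517.3 -207.3] vert [438.7 120.8] dish [437.6 121.7]
  before pebble [ 516.9 -215.3]
37.65 [-0.001  0.007 -0.    -0.002  0.002  0.001]
the job is handed in; nothing more can be done
```

I finished the job in the order asked and handed it in at 37.7 s of the 128 s allowed.

- **Dish and vertebra:** The upper dish went straight up off the pair. It stands on the mat about 1 mm from the mat's centre by the wrist camera. The vertebra stands upright in it.
- **Bones:** The long bone lies in the long tray at 7.1°, against the tray's 7.2°. The white short bone lies in the short tray at 3.2°, against about 3.4°. Both are within about 1.5 mm of their tray's centre.
- **Things to leave alone:** In the last pictures the lower dish, sherd, pebble and yellow bones are where they were. The highest wrist force I read was about 8 N, and the gripper ended open and clear of everything.

**Checks that failed or disagreed:**
- **First move:** It was refused because of the row format, and nothing moved.
- **Final position check:** The rough fits from the two fixed cameras differ from the wrist measurements, and from each other, by up to about 10 mm. They mix in side walls seen at an angle. I trusted the wrist measurements and the pictures. For the pebble, the fits from before and after differ by 2 mm in x and y (scene) and 8 mm in y (side), so its staying put rests on the pictures.
- **Sherd and yellow bones:** I checked these by eye only.

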